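Free the plunger and find the eccentric's high spot

ROBOT

A 7-joint arm with a two-finger parallel gripper is mounted at the origin on the work surface. World frame = base frame: x ahead of the robot, y to its left, z up, the work surface at z = 0. Lengths are in m, angles in rad, forces in N, time in s.
With the tool pointing down it reaches from about 0.4 to 0.875 m from the base axis. Payload 4.4 kg.
Tool frame: the origin (TCP) lies on the centre line of the jaws, within the pads' length; the fingertips stand robot.tip_reach ahead of it and the grasp point (between the pads) lies 8 mm behind it (robot.tip_reach is the distance from the TCP to the fingertips, in m); z points along the fingers, y is the line along which they close (so a half turn about z gives the same grasp; the last joint's range is limited). The gripper opens to 85 mm and grips with 20 to 120 N. Pads are 22 mm wide; open, the fingers measure 114 mm over their backs; the gripper's body (76 mm by 85 mm) begins 54 mm behind the grasp point. The pads swing forward as they close: fully open they stand 13 mm farther back than shut.
Start: joints at [-1.371, 0.628, 0.038, 1.517, -0.027, 0.996, -0.02], TCP at [0.171, 0.627, 0.242] pointing down, gripper open.
Joint ranges: [-3.06, 3.06], [-0.37, 2.12], [-1.25, 1.32], [0.18, 2.47], [-1.1, 4.24], [0.23, 1.98], [-2.94, 2.94]. Speed limits (rad/s): [2.57, 2.57, 3.14, 3.14, 3.14, 3.14, 3.14].

INTERFACE

Orientations are given as [roll, pitch, yaw] about the fixed x, y, z axes, in that order (R = Rz(yaw) Ry(pitch) Rx(roll)).
In Python, from bench import sensors, snapshot, camera_model, job, robot gives the robot as it stands.
- The arm moves only by the tool send_rows, never from a script. Its argument "series" is a list of rows, each an object of numbers: "dx", "dy", "dz": the shift along the tool's x, y, z in mm; "rx", "ry", "rz": the turn, a rotation vector about the tool's x, y, z in degrees; "grip": the opening in per cent of the stroke, from 0 (shut) to 100 (fully open). In form: [{"dx": .., "dy": .., "dz": .., "rx": .., "ry": .., "rz": .., "grip": ..}, ...]. A call has 1 to 8 rows; each row shifts and turns the commanded pose from where the row before left it, along the tool's axes as they then stand; what a row does not reach is not made up. A row lasts 1/10 s, in which the tool goes at most 50 mm and 8.59 degrees, less where a joint would pass 70% of its speed; a pose out of reach is approached as far as the arm can. A call is refused whole if a number of a shift passes 50 or a number of a turn 8.59, either way. A call with a gripper value outside its range is refused whole. The fingers move at their own pace and stop on an object; "squeeze" is the grip in N (left out, the last holds). Time passes only in rows, so rows that do not move let the fingers close. It gives the time, the measured TCP pose, the force, the opening and the grip force at its end, in the units of the state.
- sensors.read_state(): the state, without advancing time (a new reading comes with each control period).
- snapshot(name): name is "side" or "top" or "wrist"; returns the picture (400x640x3 uint8, red, green, blue); there is no depth.
- camera_model(name): a dict with "fx", "fy", "cx", "cy" (pixels), "xyz" and "rotation" of the camera in the world; the wrist camera has in their place "hand_eye" (4x4, takes a point from camera to tool coordinates, whose origin is the TCP and whose axes are the flange's). Camera axes: x right, y down, z forward; pixel columns grow to the right and rows downward; lengths in m; the calibration is good to about 2 mm. A picture is of the moment at which its call begins: read the wrist's pose just before it. camera_model takes no time and is no camera call.
- job.close_job(): hands the job in; it is judged then, once.
The state is a dict: "time": time; "q": joint angles; "qd": joint speeds; "joint_efforts": joint torques, N m; "ee_pos": TCP position; "eef_rot": TCP orientation; "ft_force": force on the tool from outside, world axes, zero at the start; "ft_torque": the same for the moment, N m; "grip_width": finger opening in m; "finger_force": force on a finger pad.
Only numpy, scipy, OpenCV 4.12 (cv2) and the standard library are available. Lean on these libraries where they do the work, as an engineer would, in place of code of your own. Each camera call takes 0.05 s, during which the arm holds its last target. There are 200 camera calls.

TASK

An eccentric shaft from the embroidery machine sits on the slanting centre stand, but the stand's sprung plunger is still held back by its keeper plug. Lock the puller into the plug with a quarter turn, draw the plug straight up out of its pocket and set plug and puller down together, plug upright, in the tray; then turn the shaft by its black knob until the eccentric's high spot pushes the plunger as far back as it goes, and leave it there. Do not disturb the thread cone, the oil bottle and the screwdriver.

Things in the scene. Friction and masses are not known exactly. Their poses are not given: they have to be found in the camera images.
- stand: Fixed green centre stand, base plate 240 x 320 x 16 mm (x -65 to 175, y -75 to 245 mm in its own frame, z up). The shaft turns between two centres on a slanting axis that leans 30 degrees from vertical towards the stand's -x: upwards it runs along (-0.5, 0, 0.866) of this frame.
- knob_centre (a point): Fixed point at the middle of the round black ribbed knob at the upper end of the slanting axis; axes of stand (does not turn). Knob 36 mm in diameter, 32 mm long along the axis; below it 20 mm of free neck, then the frame's arm. It turns either way without end stops, about 0.12 N m stiff, and stays where left. Knob, shaft and eccentric turn as one; only the plunger tells how they stand.
- eccentric_axis (a point): Fixed point on the shaft's axis at the middle of the steel eccentric, axes of stand. The eccentric is a disc 48 mm in diameter, 16 mm thick, its centre 8 mm off the axis; it turns with the shaft. The plunger's line runs along the stand's y through this point and meets the eccentric from the +y side.
- plunger (a joint): Slide of the sprung plunger (ball tip 10 mm diameter), in m: about -0.002 while the plug holds it back by its lug; negative as it springs out. Once free it rides on the eccentric: -0.024 at the low spot, -0.008 at the high spot, the greatest value the eccentric gives; at the start it is at least 50 degrees of turning off the high spot. Spring force 3 to 5 N.
- dial_centre (a point): Centre of the round upward dial face, 66 mm wide, on the stand; its needle follows the plunger, about 10 degrees per mm, clockwise from above as the plunger is pushed back.
- pocket_rim (a point): Fixed point at the centre of the mouth of the plug's upright square pocket, 47 x 47 mm, 45 mm deep; axes of stand. Its +x wall is cut 22 mm lower, for the plunger's lug to pass.
- plug_top (a point): Centre of the top of the loose aluminium keeper plug: 44 mm square, 44 mm tall, 0.2 kg, level with its pocket's rim, too deep to grip; the lug presses it sideways with 5 N. Slot in its top 9 mm wide (plug's x), 24 mm long (plug's y), through a 6 mm thick top; under it a hollow 30 x 30 mm, 12 mm deep. It starts with its axes along the stand's.
- puller_grip (a point): Centre of the puller's wooden handle, 28 (its x) x 16 (its y) x 50 mm tall; starts upright in its rest. Steel stem below, 7 mm diameter; at the foot a cross bar 18 mm long (its x), 5 wide, 5 high, underside 73 mm below this point. The bar passes the plug's slot lengthwise and, turned a quarter turn either way in the hollow, catches under the plug's top.
- rest: Fixed wooden block 70 x 60 x 55 mm, origin under its centre; in a narrow hole in its top the puller hangs by its handle, the handle standing on the top.
- tray: Fixed low dark steel tray, 160 (its x) x 150 mm outside, 28 mm high, walls and floor 4 mm; origin under its centre.
- cone_centre (a point): Bystander: yellow thread cone, 72 mm across the foot, 115 mm tall; the point is 50 mm above its foot.
- oil_centre (a point): Bystander: small oil bottle, 44 mm in diameter, 120 mm tall; point at half height.
- driver_grip (a point): Bystander: screwdriver lying on the table; point in its handle.
Mind the look-alikes: they are no part of the job. What is shaped like the part that bears puller_grip but blue is not meant. There is more than one size of the tray; the one meant has the size given above.

How it is judged:
On the way, in this order (a step that is already met when the one before it is completed fails the run):
1. the plug is drawn up clear of its pocket (z of plug_top in the frame of stand above 0.166 m), for 0.1 s.
2. plug and puller stand in the tray, let go, and the plunger rides on the eccentric away from its high spot (z of plug_top in the frame of tray below 0.053 m and angle between plug_top's own z axis and vertical below 0.15 rad and x of plug_top in the frame of tray between -0.06 and 0.06 m and y of plug_top in the frame of tray between -0.055 and 0.055 m and horizontal distance between puller_grip and tray below 0.13 m and height (world z) of puller_grip below 0.125 m and contact force between the fingers and anything else below 0.2 N and value of joint plunger below -0.0095 m), for 0.1 s.
3. the high spot is turned to the plunger (value of joint plunger between -0.0088 and -0.007 m), for 0.3 s.
At the end, for the whole second after the job is handed in: The plunger rests within 0.8 mm of the furthest-back value the eccentric gives it (joint -0.0088 to -0.007 m); the plug stands upright (within 0.15 rad) on the tray's floor; the puller is in the tray too, standing in the plug or lying (handle centre within 130 mm of the tray's) (all of step 3 and z of plug_top in the frame of tray below 0.053 m and angle between plug_top's own z axis and vertical below 0.15 rad and x of plug_top in the frame of tray between -0.06 and 0.06 m and y of plug_top in the frame of tray between -0.055 and 0.055 m and horizontal distance between puller_grip and tray below 0.13 m and height (world z) of puller_grip below 0.125 m); the robot touches nothing.
It fails at once if a bystander is moved by more than 30 mm (distance of any of cone_centre, oil_centre, driver_grip from where it was at the start of the episode above 0.03 m).
It also fails if it takes over 72 s, if anything falls off the work surface, if the arm or the gripper's body presses on something with over 40 N, if the wrist force passes 120 N, or if a joint passes its speed limit or range.

## Working session

There is one attempt and no reset: what is moved stays moved. The work goes in short steps, Python scripts to look and compute and a tool call to move; the robot and the scene stay as the last step left them, time stands still between calls to the robot, and variables do not carry over. Pictures are saved under pics/ and viewed, at most 10 in all, crops included, and the job is handed in when it is done.

Besides the shell and the picture viewer there is one more tool, called after "Request:" by a JSON object that holds its "name" and its "arguments". send_rows: Moves the arm, as the interface text tells. Its arguments: {"type":"object","properties":{"series":{"type":"array","items":{"type":"object","properties":{"dx":{"type":"number"},"dy":{"type":"number"},"dz":{"type":"number"},"rx":{"type":"number"},"ry":{"type":"number"},"rz":{"type":"number"},"grip":{"type":"number"}}}},"squeeze":{"type":"number"}},"required":["series"]}

```bash
ls; mkdir -p pics
python3 - <<'E'
from bench import sensors, snapshot, camera_model, job, robot
import cv2
print(sensors.read_state(), robot.tip_reach)
for n in("side","top","wrist"):
    im=snapshot(n); cv2.imwrite(f"pics/{n}0.png",im[:,:,::-1]); print(n,camera_model(n))
E
```

```text
pics
{'time': 0.0, 'q': array([-1.37078365,  0.62933599,  0.03843184,  1.51836926, -0.02700241,
        0.99630695, -0.02000182]), 'qd': array([-6.08703451e-04, -2.99981713e-04, -1.20792065e-03, -6.17415268e-05,
       -6.45319773e-04, -6.45119044e-04, -6.96235870e-04]), 'joint_efforts': array([ 7.88567650e-04, -5.63407016e+01,  1.22632340e+00, -1.93436944e+01,
        1.09076482e-02,  1.08455479e-02, -6.07515275e-06]), 'ee_pos': array([0.17055679, 0.62659503, 0.24139506]), 'eef_rot': array([-3.13969083e+00,  1.67470924e-05,  2.87578501e+00]), 'ft_force': array([-0.73012105,  0.07252954, -0.00866729]), 'ft_torque': array([ 0.06976698, -0.0278682 , -0.00618   ]), 'finger_force': 0.0, 'grip_width': 0.08510639456927477} 0.011
side {'fx': 395.5538616924184, 'fy': 395.5538616924184, 'cx': 319.64590260453815, 'cy': 198.0436184331618, 'xyz': array([ 0.01639232, -0.78437945,  0.67960708]), 'rotation': array([-2.10700845, -0.01097781, -0.60364971])}
top {'fx': 462.7952303025969, 'fy': 462.7952303025969, 'cx': 313.3814272870658, 'cy': 198.55413664898376, 'xyz': array([0.45427954, 0.01216193, 1.45051552]), 'rotation': array([-3.05242649, -0.02814755, -1.55099896])}
wrist {'fx': 357.60650102320574, 'fy': 357.60650102320574, 'cx': 322.91828934570674, 'cy': 200.5547997542357, 'hand_eye': array([[-4.69459557e-04, -9.61528187e-01, -2.74705887e-01,
         6.95601804e-02],
       [ 9.99999855e-01, -5.23965361e-04,  1.25035452e-04,
         1.38854073e-03],
       [-2.64161481e-04, -2.74705789e-01,  9.61528294e-01,
        -1.31039178e-01],
       [ 0.00000000e+00,  0.00000000e+00,  0.00000000e+00,
         1.00000000e+00]])}
```

View pics/top0.png

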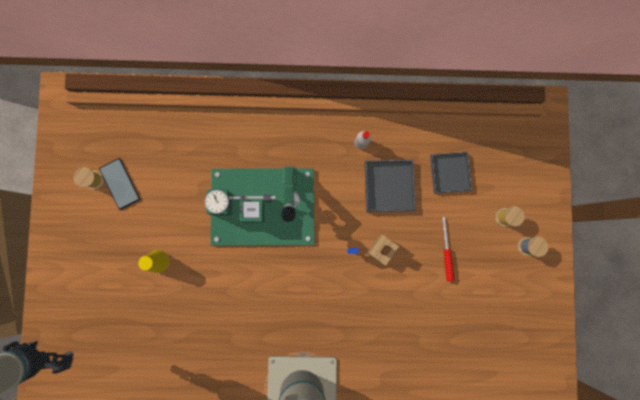

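View pics/side0.png

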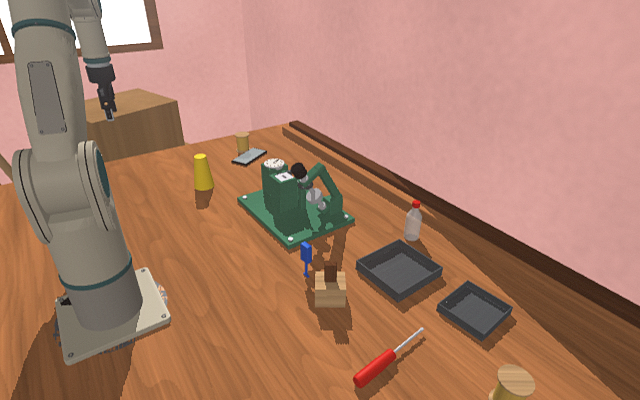

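The top picture shows the stand at about (262,207), with the dial at (217,202), plug at (251,210) and knob at (288,213). Candidates:
- **Puller:** brown handle in the wooden rest (385,250), or the blue look-alike (353,251). I choose the brown one.
- **Tray:** large (390,187) or small (452,173). I choose the large one.

Bystanders are the cone (153,262), oil bottle (363,139) and screwdriver (447,255). I'll check the choice in one close crop.

```bash
cat > h.py <<'E'
import numpy as np, cv2
from scipy.spatial.transform import Rotation as Ro
from bench import sensors, snapshot, camera_model
def cam(n,s=None):
    m=camera_model(n); K=np.array([[m['fx'],0,m['cx']],[0,m['fy'],m['cy']],[0,0,1]])
    if n=='wrist':
        s=s or sensors.read_state(); R=Ro.from_euler('xyz',s['eef_rot']).as_matrix(); H=m['hand_eye']
        return K,R@H[:3,:3],R@H[:3,3]+s['ee_pos']
    return K,Ro.from_euler('xyz',m['rotation']).as_matrix(),np.array(m['xyz'])
def ray(c,uv):
    K,R,t=c; d=R@np.linalg.inv(K)@np.array([uv[0],uv[1],1.]); return t,d/np.linalg.norm(d)
def onz(c,uv,z):
    t,d=ray(c,uv); return t+d*(z-t[2])/d[2]
def proj(c,p):
    K,R,t=c; q=K@(R.T@(np.array(p)-t)); return q[:2]/q[2]
def tri(*cu):
    A=0;b=0
    for c,uv in cu:
        t,d=ray(c,uv); P=np.eye(3)-np.outer(d,d); A=A+P; b=b+P@t
    return np.linalg.solve(A,b)
def towards(p,s=None):
    "shift in tool axes (mm) from present TCP to p"
    s=s or sensors.read_state(); return 1e3*Ro.from_euler('xyz',s['eef_rot']).inv().apply(np.array(p)-s['ee_pos'])
E
python3 - <<'E'
from h import *
im=cv2.imread('pics/top0.png'); cv2.imwrite('pics/c1.png',cv2.resize(im[130:275,205:470],None,fx=3,fy=3,interpolation=cv2.INTER_CUBIC))
c=cam('top')
for n,uv,z in [('tray',(390,187),.028),('rest',(384,250),.055),('plug',(251,210),.12),('dial',(217,202),.12),('knob',(288,213),.2)]: print(n,onz(c,uv,z))
# base plate mask
h=cv2.cvtColor(im,cv2.COLOR_BGR2HSV); m=cv2.inRange(h,(60,80,30),(90,255,255))
n=max(cv2.findContours(m,0,2)[0],key=cv2.contourArea); r=cv2.minAreaRect(n); print(r)
for p in cv2.boxPoints(r): print(p,onz(c,p,.016)[:2])
E
```

```text
tray [ 0.6236465 -0.2628699  0.028    ]
rest [ 0.4290665  -0.24044307  0.055     ]
plug [0.53702332 0.15549066 0.12      ]
dial [0.5579029 0.2534054 0.12     ]
knob [0.52608431 0.04699521 0.2       ]
((262.5, 206.0), (76.0, 101.0), 90.0)
[212. 168.] [0.6717685  0.29179502]
[313. 168.] [ 0.67937715 -0.02258261]
[313. 244.] [ 0.44254619 -0.02728925]
[212. 244.] [0.43648707 0.28256946]
```

View pics/c1.png

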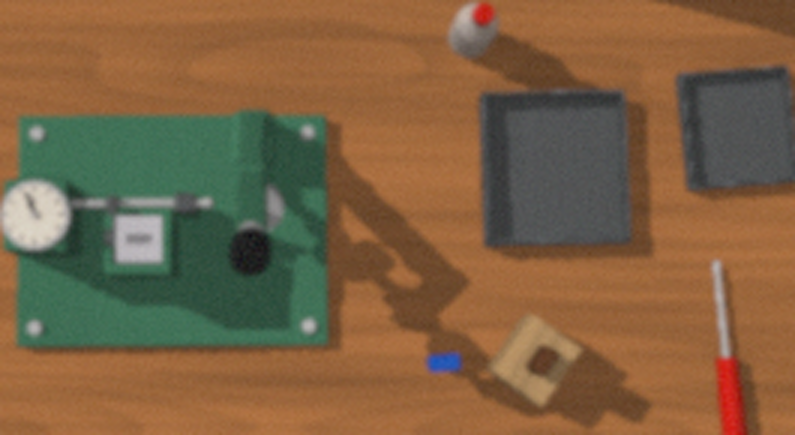

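The crop shows the brown handle in the square rest at crop (545,360), which is clearly not blue. It also shows the large tray at (557,168), the plug with its slot along the image horizontal (the stand's y) at (139,240), and the knob at (250,250). The choice holds, so I'll move towards the rest.

Request:
{"name": "send_rows", "arguments": {"series": [{"dx": -36,"dy": -29,"dz": -16,"grip": 100},{"dx": -36,"dy": -29,"dz": -16},{"dx": -36,"dy": -29,"dz": -16},{"dx": -36,"dy": -29,"dz": -16},{"dx": -36,"dy": -29,"dz": -16},{"dx": -36,"dy": -29,"dz": -16},{"dx": -36,"dy": -29,"dz": -16},{"dx": -36,"dy": -29,"dz": -16}]}}

```text
schema error: expected keys dx, dy, dz, rx, ry, rz, grip
```

Request:
{"name": "send_rows", "arguments": {"series": [{"dx": -18,"dy": -44},{"dx": -18,"dy": -44},{"dx": -18,"dy": -44},{"dx": -18,"dy": -44},{"dx": -18,"dy": -44},{"dx": -18,"dy": -44},{"dx": -18,"dy": -44},{"dx": -18,"dy": -44}]}}

```text
schema error: expected keys dx, dy, dz, rx, ry, rz, grip
```

Request:
{"name": "send_rows", "arguments": {"series": [{"dx": -36,"dy": -29,"dz": -16,"rx": 0,"ry": 0,"rz": 0,"grip": 100},{"dx": -36,"dy": -29,"dz": -16,"rx": 0,"ry": 0,"rz": 0,"grip": 100},{"dx": -36,"dy": -29,"dz": -16,"rx": 0,"ry": 0,"rz": 0,"grip": 100},{"dx": -36,"dy": -29,"dz": -16,"rx": 0,"ry": 0,"rz": 0,"grip": 100},{"dx": -36,"dy": -29,"dz": -16,"rx": 0,"ry": 0,"rz": 0,"grip": 100},{"dx": -36,"dy": -29,"dz": -16,"rx": 0,"ry": 0,"rz": 0,"grip": 100},{"dx": -36,"dy": -29,"dz": -16,"rx": 0,"ry": 0,"rz": 0,"grip": 100},{"dx": -36,"dy": -29,"dz": -16,"rx": 0,"ry": 0,"rz": 0,"grip": 100}]}}

```text
time: 0.95
ee_pos: [0.3884, 0.3258, 0.3709]
eef_rot: [3.142, -0.0, 2.876]
ft_force: [1.5, 0.3, -0.7]
grip_width: 0.0851
finger_force: 0.0
```

Request:
{"name": "send_rows", "arguments": {"series": [{"dx": -18,"dy": -44,"dz": 0,"rx": 0,"ry": 0,"rz": 0,"grip": 100},{"dx": -18,"dy": -44,"dz": 0,"rx": 0,"ry": 0,"rz": 0,"grip": 100},{"dx": -18,"dy": -44,"dz": 0,"rx": 0,"ry": 0,"rz": 0,"grip": 100},{"dx": -18,"dy": -44,"dz": 0,"rx": 0,"ry": 0,"rz": 0,"grip": 100},{"dx": -18,"dy": -44,"dz": 0,"rx": 0,"ry": 0,"rz": 0,"grip": 100},{"dx": -18,"dy": -44,"dz": 0,"rx": 0,"ry": 0,"rz": 0,"grip": 100},{"dx": -18,"dy": -44,"dz": 0,"rx": 0,"ry": 0,"rz": 0,"grip": 100},{"dx": -18,"dy": -44,"dz": 0,"rx": 0,"ry": 0,"rz": 0,"grip": 100}]}}

```text
time: 1.75
ee_pos: [0.4338, -0.0516, 0.3704]
eef_rot: [3.141, 0.0, 2.876]
ft_force: [1.2, 0.2, 0.1]
grip_width: 0.0855
finger_force: 0.0
```

Request:
{"name": "send_rows", "arguments": {"series": [{"dx": -9,"dy": -37,"dz": 28,"rx": 0,"ry": 0,"rz": 0,"grip": 100},{"dx": -9,"dy": -37,"dz": 28,"rx": 0,"ry": 0,"rz": 0,"grip": 100},{"dx": -9,"dy": -37,"dz": 28,"rx": 0,"ry": 0,"rz": 0,"grip": 100},{"dx": -9,"dy": -37,"dz": 28,"rx": 0,"ry": 0,"rz": 0,"grip": 100},{"dx": -9,"dy": -37,"dz": 20,"rx": 0,"ry": 0,"rz": 0,"grip": 100},{"dx": 0,"dy": 0,"dz": 0,"rx": 0,"ry": 0,"rz": 0,"grip": 100}]}}

```text
time: 2.35
ee_pos: [0.4262, -0.2452, 0.236]
eef_rot: [-3.138, -0.004, 2.867]
ft_force: [-0.3, 0.5, -0.2]
grip_width: 0.0854
finger_force: 0.0
```

Run:
```python
from h import *
c=cam('wrist'); im=snapshot('wrist'); b=im[:,:,::-1].copy(); cv2.imwrite('pics/w1.png',b)
np.save('w1cam.npy',np.array([c[0],c[1],np.tile(c[2],(3,1))]))
print(sensors.read_state()['ee_pos'],proj(c,(.429,-.24,.105)))
```

```text
[ 0.42725776 -0.24238146  0.23693774] [329.20894189 196.13529908]
```

View pics/w1.png

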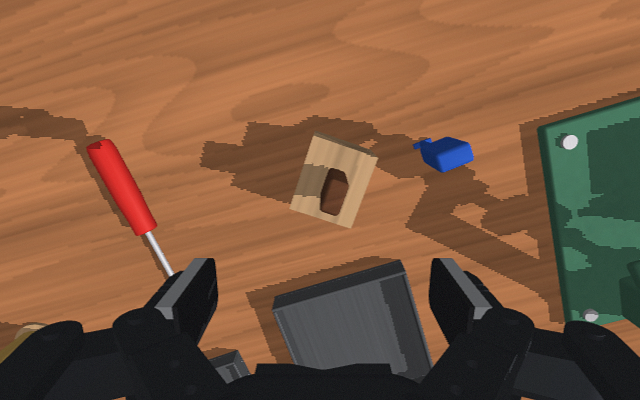

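The wrist picture shows the rest with its top corners at (315,133), (378,156), (351,228) and (290,209). The dark handle is at (335,192), the blue look-alike at (450,153) and the tray below.

Run:
```python
from h import *
a=np.load('w1cam.npy'); c=(a[0],a[1],a[2][0])
im=cv2.imread('pics/w1.png'); C=[(315,133),(378,156),(351,228),(290,209)]
W=np.array([onz(c,p,.055) for p in C]); print(W[:,:2],W.mean(0))
E=np.diff(np.vstack([W,W[:1]]),axis=0); print(np.linalg.norm(E,axis=1),np.degrees(np.arctan2(E[:,1],E[:,0])))
sub=im[150:230,300:365]; h=cv2.cvtColor(sub,cv2.COLOR_BGR2HSV); g=cv2.cvtColor(sub,cv2.COLOR_BGR2GRAY)
m=(g<90).astype('uint8')
# print gray map coarse
for r in range(10,70,3): print(' '.join('%3d'%v for v in g[r,15:60:2]))
cv2.imwrite('pics/c2.png',cv2.resize(im[120:240,280:390],None,fx=5,fy=5,interpolation=cv2.INTER_NEAREST))
```

```text
[[ 0.38453826 -0.23966901]
 [ 0.41859441 -0.19204834]
 [ 0.47704846 -0.23161175]
 [ 0.4441496  -0.28062572]] [ 0.43108268 -0.2359887   0.055     ]
[0.05854528 0.07058427 0.05903138 0.07232542] [  54.42935547  -34.09129437 -123.87006018  145.5085045 ]
158 160 161 164 161 156 155 155 160 154 145 139 141 148 151 154 155 157 154 149 140 147 161
159 161 161 164 157 155 154 158 154 147 140 142 144 153 153 154 155 155 153 145 140 156 165
106 106 107 105  97 159 159 157 152 146 140 142 149 153 155 155 157 156 150 143 141 150 167
106 107 107 103 101 101 104  71  32  36  48  75 138 158 155 155 155 153 145 140 144 158 167
108 108 105 103 102 104  82  33  41  44  42  45  43  41  45 151 156 151 142 142 152 170 165
107 108 105 103 104 106  43  35  41  44  43  46  47  47  45  87 155 144 140 145 163 169 163
107 106 104 102 105  80  36  37  37  43  46  45  50  49  46  45 135 142 143 155 166 165 165
108 106 101 101 108  39  39  41  55  71  71  72  66  52  47  46  86 143 148 165 165 164 166
106 103 102 104  73  34  36  50  66  70  73  75  72  71  71  71  65 138 157 169 163 165 165
105 100 101 107  31  
[... 290 characters left out ...]
  70  70  70  69  68  71 106 162 168 163 165 167 167 168
157 159 140  31  39  55  66  66  64  65  67  71  75  78  75 154 167 164 164 165 165 167 167
158 153 137  28  44  63  68  72  73  74  76  76  78  79 124 165 166 164 163 166 166 167 166
157 151 121  40  61  74  75  73  74  73  73  72  73  77 157 168 164 163 166 166 167 167 154
153 150 117  46  65  71  69  69  67  65  68  69  72 129 168 166 163 164 165 167 165 168 121
151 146 144 118  43  53  62  67  68  68  69  70  75 159 168 164 163 166 166 165 168 147 124
149 143 148 151 156 159 161 144  53  50  58  74 151 169 166 165 164 165 167 165 167 119 118
121 144 149 153 158 159 158 159 157 150 144 144 160 166 163 166 164 164 167 166 134 115 119
```

View pics/c2.png

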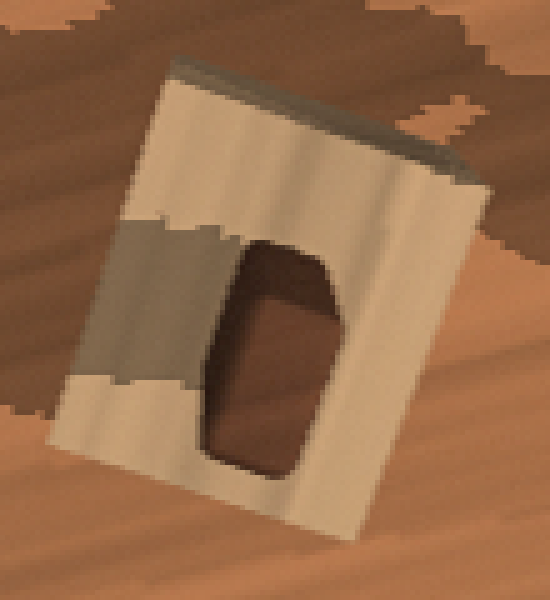

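The crop shows the handle's top face with crop corners at about (262,297), (343,320), (293,478) and (208,458). Its long side lies along the rest's long axis.

Run:
```python
from h import *
a=np.load('w1cam.npy'); c=(a[0],a[1],a[2][0])
W=np.array([onz(c,(u/5+279.6,v/5+119.6),.105) for u,v in [(262,297),(343,320),(293,478),(208,458)]]); print(W[:,:2],W.mean(0))
E=np.diff(np.vstack([W,W[:1]]),axis=0); print(np.linalg.norm(E,axis=1),np.degrees(np.arctan2(E[:,1],E[:,0])))
s=sensors.read_state(); print(s['ee_pos'],np.degrees(s['eef_rot']),s['q'],towards((*W.mean(0)[:2],.08)))
```

```text
[[ 0.41675765 -0.23444306]
 [ 0.42345993 -0.22365569]
 [ 0.44553451 -0.23738609]
 [ 0.43888447 -0.2491197 ]] [ 0.43115914 -0.23615114  0.105     ]
[0.01269992 0.02599637 0.01348706 0.02655182] [  58.14701181  -31.88162389 -119.54249077  146.44382387]
[ 0.42725776 -0.24238146  0.23693774] [-179.94940732   -0.18240258  164.45040787] [ 0.1858178   0.43487823  0.38355887  1.96131974 -0.2216782   0.78877549
  1.99403206] [ -2.58801515   7.18670702 156.9240133 ]
```

Request:
{"name": "send_rows", "arguments": {"series": [{"dx": -2.6,"dy": 7.2,"dz": 20,"rx": 0,"ry": 0,"rz": 6.1,"grip": 100},{"dx": 0,"dy": 0,"dz": 25,"rx": 0,"ry": 0,"rz": 6.1,"grip": 100},{"dx": 0,"dy": 0,"dz": 25,"rx": 0,"ry": 0,"rz": 6.2,"grip": 100},{"dx": 0,"dy": 0,"dz": 0,"rx": 0,"ry": 0,"rz": 0,"grip": 100}]}}

```text
time: 2.8
ee_pos: [0.4323, -0.2311, 0.1665]
eef_rot: [-3.142, -0.006, 2.557]
ft_force: [-0.5, 0.7, 1.0]
grip_width: 0.0855
finger_force: 0.0
```

Run:
```python
from h import *
s=sensors.read_state(); print(s['ee_pos'],np.degrees(s['eef_rot']),s['q'],towards((.4311,-.2361,.076)))
```

```text
[ 0.43228784 -0.23111255  0.16646731] [-179.99826608   -0.31690702  146.48028185] [ 0.15527296  0.55192732  0.40826764  2.03585633 -0.36256508  0.62859663
  1.79284391] [-2.26424257 -4.81123593 90.45631568]
```

Request:
{"name": "send_rows", "arguments": {"series": [{"dx": -2.3,"dy": -4.8,"dz": 25,"rx": 0,"ry": 0,"rz": 0,"grip": 100},{"dx": 0,"dy": 0,"dz": 25,"rx": 0,"ry": 0,"rz": 0,"grip": 100},{"dx": 0,"dy": 0,"dz": 25,"rx": 0,"ry": 0,"rz": 0,"grip": 100},{"dx": 0,"dy": 0,"dz": 15,"rx": 0,"ry": 0,"rz": 0,"grip": 100},{"dx": 0,"dy": 0,"dz": 0,"rx": 0,"ry": 0,"rz": 0,"grip": 100}]}}

```text
time: 3.3
ee_pos: [0.4328, -0.2379, 0.0781]
eef_rot: [3.141, -0.002, 2.558]
ft_force: [-0.1, 1.0, 0.2]
grip_width: 0.0854
finger_force: 0.0
```

Run:
```python
from h import *
s=sensors.read_state(); print(s['ee_pos'],np.degrees(s['eef_rot']),towards((.4311,-.2361,.076)))
```

```text
[ 0.43278828 -0.23792232  0.07811384] [ 1.79939024e+02 -1.00704715e-01  1.46563534e+02] [2.40927138 0.58820406 2.11870984]
```

Request:
{"name": "send_rows", "arguments": {"series": [{"dx": 2.4,"dy": 0.6,"dz": 0,"rx": 0,"ry": 0,"rz": 0,"grip": 100},{"dx": 0,"dy": 0,"dz": 0,"rx": 0,"ry": 0,"rz": 0,"grip": 0},{"dx": 0,"dy": 0,"dz": 0,"rx": 0,"ry": 0,"rz": 0,"grip": 0},{"dx": 0,"dy": 0,"dz": 0,"rx": 0,"ry": 0,"rz": 0,"grip": 0},{"dx": 0,"dy": 0,"dz": 0,"rx": 0,"ry": 0,"rz": 0,"grip": 0},{"dx": 0,"dy": 0,"dz": 0,"rx": 0,"ry": 0,"rz": 0,"grip": 0},{"dx": 0,"dy": 0,"dz": 0,"rx": 0,"ry": 0,"rz": 0,"grip": 0},{"dx": 0,"dy": 0,"dz": 0,"rx": 0,"ry": 0,"rz": 0,"grip": 0}], "squeeze": 60}}

```text
time: 4.1
ee_pos: [0.4311, -0.2374, 0.0786]
eef_rot: [3.141, 0.0, 2.555]
ft_force: [-0.0, 0.2, 5.1]
grip_width: 0.0148
finger_force: 58.5
```

Run:
```python
from h import *
s=sensors.read_state(); print(s['ee_pos'],np.degrees(s['eef_rot']),s['grip_width'],s['finger_force'])
# bolts of the stand in the first top view: stand pose
im=cv2.imread('pics/top0.png'); c=cam('top')
g=cv2.cvtColor(im,cv2.COLOR_BGR2HSV)
m=cv2.inRange(g,(0,0,140),(180,60,255)); n,_,st,ce=cv2.connectedComponentsWithStats(m[165:250,208:320])
for i in range(1,n): print(st[i,4],ce[i]+[208,165],onz(c,ce[i]+[208,165],.018)[:2])
# tray outline (z=.028)
t=cv2.inRange(g,(0,0,20),(180,110,110))[150:222,355:425]; k=max(cv2.findContours(t,0,2)[0],key=cv2.contourArea); r=cv2.minAreaRect(k); print(r)
for p in cv2.boxPoints(r)+np.array([355,150]): print(p,onz(c,p,.028)[:2])
```

```text
[ 0.43109309 -0.23735523  0.07856044] [1.79987516e+02 1.95157455e-02 1.46365695e+02] 0.014786216043024264 58.4552925825119
17 [216.58823529 173.88235294] [0.65337163 0.27652067]
9 [307. 173.] [ 0.66284184 -0.00410706]
386 [216.72279793 201.0984456 ] [0.56862067 0.2728579 ]
40 [254.825 196.925] [0.58419246 0.15595741]
8 [272.75 196.75] [0.5859798  0.10055536]
5 [236. 197.] [0.58265769 0.21401882]
6 [296.5 198.5] [0.58217363 0.02681463]
229 [251.03056769 209.38427948] [0.54527418 0.16644494]
17 [307.41176471 238.11764706] [ 0.4602783 -0.0096369]
17 [215.58823529 238.88235294] [0.45233667 0.27186534]
((34.98270797729492, 35.23903274536133), (52.55461502075195, 49.62355041503906), 88.69805145263672)
[364.58028221 159.5322628 ] [ 0.70807133 -0.18273301]
[414.19102097 158.40475273] [ 0.71549592 -0.33852537]
[415.38513184 210.94580078] [ 0.55078248 -0.34229499]
[365.77439499 212.07331085] [ 0.54396807 -0.18806124]
```

Request:
{"name": "send_rows", "arguments": {"series": [{"dx": 0,"dy": 0,"dz": -20,"rx": 0,"ry": 0,"rz": 0,"grip": 0},{"dx": 0,"dy": 0,"dz": -40,"rx": 0,"ry": 0,"rz": 0,"grip": 0},{"dx": 0,"dy": 0,"dz": -45,"rx": 0,"ry": 0,"rz": 0,"grip": 0},{"dx": 0,"dy": 0,"dz": -45,"rx": 0,"ry": 0,"rz": 0,"grip": 0},{"dx": 0,"dy": 0,"dz": -45,"rx": 0,"ry": 0,"rz": 0,"grip": 0},{"dx": 0,"dy": 0,"dz": -45,"rx": 0,"ry": 0,"rz": 0,"grip": 0},{"dx": 0,"dy": 0,"dz": -45,"rx": 0,"ry": 0,"rz": 0,"grip": 0}]}}

```text
time: 4.8
ee_pos: [0.4303, -0.237, 0.3648]
eef_rot: [-3.141, -0.001, 2.554]
ft_force: [1.2, 0.1, -1.3]
grip_width: 0.0155
finger_force: 58.8
```

Request:
{"name": "send_rows", "arguments": {"series": [{"dx": 14,"dy": 43,"dz": 0,"rx": 0,"ry": 0,"rz": 0,"grip": 0},{"dx": 14,"dy": 43,"dz": 0,"rx": 0,"ry": 0,"rz": 0,"grip": 0},{"dx": 14,"dy": 43,"dz": 0,"rx": 0,"ry": 0,"rz": 0,"grip": 0},{"dx": 14,"dy": 43,"dz": 0,"rx": 0,"ry": 0,"rz": 0,"grip": 0},{"dx": 14,"dy": 43,"dz": 0,"rx": 0,"ry": 0,"rz": 0,"grip": 0},{"dx": 14,"dy": 43,"dz": 0,"rx": 0,"ry": 0,"rz": 0,"grip": 0},{"dx": 14,"dy": 43,"dz": 0,"rx": 0,"ry": 0,"rz": 0,"grip": 0},{"dx": 14,"dy": 43,"dz": 0,"rx": 0,"ry": 0,"rz": 0,"grip": 0}]}}

```text
time: 5.6
ee_pos: [0.528, 0.1129, 0.3628]
eef_rot: [-3.141, -0.001, 2.555]
ft_force: [1.6, -0.4, -1.2]
grip_width: 0.0157
finger_force: 59.0
```

Request:
{"name": "send_rows", "arguments": {"series": [{"dx": 0,"dy": 0,"dz": 0,"rx": 0,"ry": 0,"rz": 8,"grip": 0},{"dx": 0,"dy": 0,"dz": 0,"rx": 0,"ry": 0,"rz": 8,"grip": 0},{"dx": 0,"dy": 0,"dz": 0,"rx": 0,"ry": 0,"rz": 8,"grip": 0},{"dx": 0,"dy": 0,"dz": 0,"rx": 0,"ry": 0,"rz": 8,"grip": 0},{"dx": 0,"dy": 0,"dz": 0,"rx": 0,"ry": 0,"rz": 8,"grip": 0},{"dx": 0,"dy": 0,"dz": 0,"rx": 0,"ry": 0,"rz": 8,"grip": 0},{"dx": 0,"dy": 0,"dz": 0,"rx": 0,"ry": 0,"rz": 6.8,"grip": 0},{"dx": 0,"dy": 0,"dz": 0,"rx": 0,"ry": 0,"rz": 0,"grip": 0}]}}

```text
time: 6.4
ee_pos: [0.5278, 0.1112, 0.3626]
eef_rot: [-3.14, 0.001, 1.598]
ft_force: [-0.1, 0.9, -0.7]
grip_width: 0.0155
finger_force: 59.0
```

Run:
```python
from h import *
s=sensors.read_state(); print(s['ee_pos'],np.degrees(s['eef_rot']),s['q'],s['grip_width'],s['finger_force'])
c=cam('wrist',s); np.save('w2cam.npy',np.array([c[0],c[1],np.tile(c[2],(3,1))]))
cv2.imwrite('pics/w2.png',snapshot('wrist')[:,:,::-1])
cv2.imwrite('pics/side2.png',snapshot('side')[:,:,::-1])
for z in(.1,.12,.14): print(proj(c,(.54,.157,z)))
```

```text
[0.52775549 0.11120396 0.36256145] [-1.79916406e+02  4.55294174e-02  9.15482844e+01] [-0.71411974  0.41073416  0.67347295  1.66406887 -0.27371119  1.16490253
  0.05528449] 0.015544708581610061 58.970105051994324
[335.14652844 123.01329481]
[335.78362106 124.30082965]
[336.49134671 125.73111056]
```

View pics/w2.png

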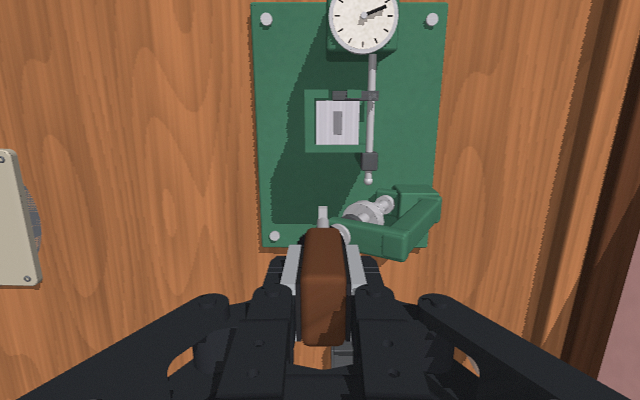

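The wrist picture shows the plug face at (316–358, 99–145) with its slot at (337,123), the dial at (363,15), and the puller held upright in the jaws. Next I triangulate the plug and, from the first top and side views, the knob.

Run:
```python
from h import *
a=np.load('w2cam.npy'); cw=(a[0],a[1],a[2][0]); ct=cam('top'); cs=cam('side')
w=cv2.imread('pics/w2.png'); t=cv2.imread('pics/top0.png'); s=cv2.imread('pics/side0.png')
def bright(im,x0,x1,y0,y1,lo=150,inv=False):
    h=cv2.cvtColor(im[y0:y1,x0:x1],cv2.COLOR_BGR2HSV); m=cv2.inRange(h,(0,0,lo),(180,60,255)) if not inv else (h[:,:,2]<lo).astype('uint8')
    k=max(cv2.findContours(m,0,2)[0],key=cv2.contourArea); r=cv2.minAreaRect(k); return np.array(r[0])+[x0,y0],r[1],r[2]
W=bright(w,305,362,90,152,130); T=bright(t,240,263,199,221,140); print(W,T)
try:
    S=bright(s,272,298,168,186,140); print(S)
except Exception as e: print(e)
p=tri((cw,W[0]),(ct,T[0])); print('plug wt',p); p=tri((cw,W[0]),(ct,T[0]),(cs,S[0])); print('plug wts',p, proj(cw,p),proj(ct,p),proj(cs,p))
# slot
g=cv2.cvtColor(w,cv2.COLOR_BGR2GRAY)[102:143,320:355]; m=(g<150).astype('uint8'); k=max(cv2.findContours(m,0,2)[0],key=cv2.contourArea); r=cv2.minAreaRect(k); print('slot',r, np.array(r[0])+[320,102])
for z in (.115,.12,.125,.13): print(z,onz(cw,W[0],z)[:2],onz(cw,np.array(r[0])+[320,102],z)[:2])
# knob
K1=bright(t,278,302,200,226,60,True); K2=bright(s,287,312,158,184,60,True); print(K1,K2,'knob',tri((ct,K1[0]),(cs,K2[0])))
bx=cv2.boxPoints(cv2.minAreaRect(k))
crop=np.hstack([cv2.resize(w[85:155,300:380],(400,350)),cv2.resize(s[150:220,245:325],(400,350))]); cv2.imwrite('pics/c3.png',crop)
```

```text
(array([337.5, 122. ]), (44.0, 43.0), 90.0) (array([251. , 209.5]), (15.0, 14.0), 90.0)
(array([283.91743469, 176.22477055]), (8.045741081237793, 16.95352554321289), 73.3007583618164)
plug wt [0.54135565 0.15802881 0.09532387]
plug wts [0.54035894 0.15751068 0.11793859] [336.08150653 123.66525735] [250.40837863 208.87321394] [283.82297159 176.35465492]
slot ((17.0, 20.5), (23.0, 8.0), 90.0) [337.  122.5]
0.115 [0.54187617 0.15904683] [0.54137737 0.15852637]
0.12 [0.54166985 0.15935066] [0.54117763 0.15883707]
0.125 [0.54146352 0.15965448] [0.54097789 0.15914777]
0.13 [0.54125719 0.15995831] [0.54077815 0.15945847]
(array([288., 214.]), (14.0, 14.0), 90.0) (array([298.26922989, 170.65384579]), (15.254256248474121, 12.480754852294922), 56.3099365234375) knob [0.52437198 0.04704757 0.18836272]
```

View pics/c3.png

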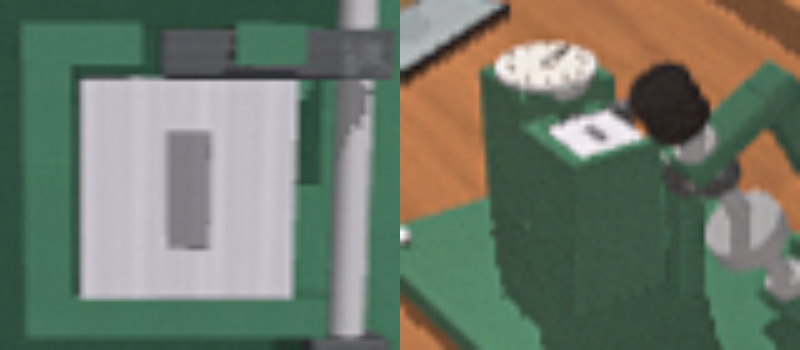

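The crop shows the plug square, its slot aligned with the stand's y, and the lug at its +y edge. I'll hover with the bar about 15 mm above the slot and check from there.

Request:
{"name": "send_rows", "arguments": {"series": [{"dx": 24,"dy": 7.3,"dz": 10,"rx": 0,"ry": 0,"rz": 0,"grip": 0},{"dx": 23.5,"dy": 7.3,"dz": 20,"rx": 0,"ry": 0,"rz": 0,"grip": 0},{"dx": 0,"dy": 0,"dz": 35,"rx": 0,"ry": 0,"rz": 0,"grip": 0},{"dx": 0,"dy": 0,"dz": 35,"rx": 0,"ry": 0,"rz": 0,"grip": 0},{"dx": 0,"dy": 0,"dz": 30,"rx": 0,"ry": 0,"rz": 0,"grip": 0},{"dx": 0,"dy": 0,"dz": 20,"rx": 0,"ry": 0,"rz": 0,"grip": 0},{"dx": 0,"dy": 0,"dz": 0,"rx": 0,"ry": 0,"rz": 0,"grip": 0}]}}

```text
time: 7.2
ee_pos: [0.5393, 0.1597, 0.2101]
eef_rot: [-3.135, 0.001, 1.6]
ft_force: [-0.4, 0.2, -1.8]
grip_width: 0.015
finger_force: 59.0
```

Run:
```python
from h import *
s=sensors.read_state(); print(s['ee_pos'],np.degrees(s['eef_rot']),s['finger_force'],towards((.541,.159,.209)))
c=cam('wrist',s); np.save('w3cam.npy',np.array([c[0],c[1],np.tile(c[2],(3,1))]))
w=snapshot('wrist')[:,:,::-1].copy(); cv2.imwrite('pics/w3.png',w)
T=snapshot('side')[:,:,::-1]; cv2.imwrite('pics/side3.png',T)
R=Ro.from_euler('xyz',s['eef_rot'])
for q in [(.0097,0,.0716),(-.0083,0,.0716)]: print('bar end',proj(c,s['ee_pos']+R.apply(q)))
print('slot',proj(c,(.541,.159,.122)))
print(proj(cam('side'),(.541,.159,.122)))
cv2.imwrite('pics/c4.png',np.hstack([cv2.resize(w[90:290,220:420],(400,400)),cv2.resize(T[120:200,245:325],(400,400),interpolation=cv2.INTER_CUBIC)]))
```

```text
[0.53931853 0.15968121 0.21008644] [-1.79633372e+02  6.80766551e-02  9.16948296e+01] 58.98634135723114 [-0.72934779  1.66750728  1.07666318]
bar end [322.16975317 206.07983335]
bar end [322.20074742 234.54574642]
slot [325.66135009 214.05069828]
[283.7125106 174.9316843]
```

View pics/c4.png

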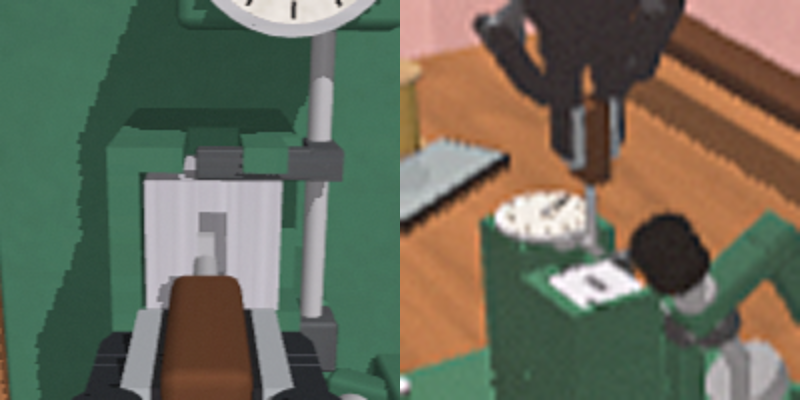

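The left crop shows the stem centred at crop x≈206 against the slot centre at ≈212, so it is about 2 mm short in +tool y. The slot's far end is where predicted. I'll correct dy by +1.8 mm and descend gently.

Request:
{"name": "send_rows", "arguments": {"series": [{"dx": 0,"dy": 1.8,"dz": 0,"rx": 0,"ry": 0,"rz": 0,"grip": 0},{"dx": 0,"dy": 0,"dz": 0,"rx": 0,"ry": 0,"rz": 0,"grip": 0},{"dx": 0,"dy": 0,"dz": 7,"rx": 0,"ry": 0,"rz": 0,"grip": 0},{"dx": 0,"dy": 0,"dz": 7,"rx": 0,"ry": 0,"rz": 0,"grip": 0},{"dx": 0,"dy": 0,"dz": 5,"rx": 0,"ry": 0,"rz": 0,"grip": 0},{"dx": 0,"dy": 0,"dz": 3,"rx": 0,"ry": 0,"rz": 0,"grip": 0},{"dx": 0,"dy": 0,"dz": 0,"rx": 0,"ry": 0,"rz": 0,"grip": 0}]}}

```text
time: 8.0
ee_pos: [0.5429, 0.159, 0.1906]
eef_rot: [-3.14, 0.0, 1.598]
ft_force: [-0.6, -0.1, -1.4]
grip_width: 0.0155
finger_force: 59.0
```

Request:
{"name": "send_rows", "arguments": {"series": [{"dx": 0.3,"dy": -1.6,"dz": -4,"rx": 0,"ry": 0,"rz": 0,"grip": 0},{"dx": 0,"dy": 0,"dz": 0,"rx": 0,"ry": 0,"rz": 0,"grip": 0},{"dx": 0,"dy": 0,"dz": 4,"rx": 0,"ry": 0,"rz": 0,"grip": 0},{"dx": 0,"dy": 0,"dz": 4,"rx": 0,"ry": 0,"rz": 0,"grip": 0},{"dx": 0,"dy": 0,"dz": 0,"rx": 0,"ry": 0,"rz": 0,"grip": 0}]}}

```text
time: 8.5
ee_pos: [0.5412, 0.1594, 0.1866]
eef_rot: [-3.14, 0.0, 1.598]
ft_force: [-0.2, -0.4, -1.2]
grip_width: 0.015
finger_force: 59.0
```

Request:
{"name": "send_rows", "arguments": {"series": [{"dx": 0,"dy": 0,"dz": 3,"rx": 0,"ry": 0,"rz": 0,"grip": 0},{"dx": 0,"dy": 0,"dz": 3,"rx": 0,"ry": 0,"rz": 0,"grip": 0},{"dx": 0,"dy": 0,"dz": 2,"rx": 0,"ry": 0,"rz": 0,"grip": 0},{"dx": 0,"dy": 0,"dz": 0,"rx": 0,"ry": 0,"rz": 0,"grip": 0},{"dx": 0,"dy": 0,"dz": 0,"rx": 0,"ry": 0,"rz": 0,"grip": 0}]}}

```text
time: 9.0
ee_pos: [0.5417, 0.1594, 0.1792]
eef_rot: [-3.142, 0.0, 1.598]
ft_force: [-0.2, -0.3, -0.3]
grip_width: 0.0151
finger_force: 59.0
```

Request:
{"name": "send_rows", "arguments": {"series": [{"dx": 0,"dy": 0,"dz": 2,"rx": 0,"ry": 0,"rz": 0,"grip": 0},{"dx": 0,"dy": 0,"dz": 1,"rx": 0,"ry": 0,"rz": 0,"grip": 0},{"dx": 0,"dy": 0,"dz": 0,"rx": 0,"ry": 0,"rz": 0,"grip": 0}]}}

```text
time: 9.3
ee_pos: [0.5416, 0.1594, 0.1761]
eef_rot: [-3.141, 0.0, 1.598]
ft_force: [0.1, -0.1, -1.1]
grip_width: 0.0153
finger_force: 59.0
```

Request:
{"name": "send_rows", "arguments": {"series": [{"dx": 0,"dy": 0,"dz": 1,"rx": 0,"ry": 0,"rz": 0,"grip": 0},{"dx": 0,"dy": 0,"dz": 0,"rx": 0,"ry": 0,"rz": 0,"grip": 0}]}}

```text
time: 9.5
ee_pos: [0.5416, 0.1594, 0.1752]
eef_rot: [-3.141, -0.0, 1.598]
ft_force: [-0.8, 0.4, -0.3]
grip_width: 0.0154
finger_force: 59.0
```

Request:
{"name": "send_rows", "arguments": {"series": [{"dx": 0,"dy": 0,"dz": 1,"rx": 0,"ry": 0,"rz": 0,"grip": 0},{"dx": 0,"dy": 0,"dz": 1,"rx": 0,"ry": 0,"rz": 0,"grip": 0},{"dx": 0,"dy": 0,"dz": 0,"rx": 0,"ry": 0,"rz": 0,"grip": 0}]}}

```text
time: 9.8
ee_pos: [0.5416, 0.1594, 0.1731]
eef_rot: [-3.141, 0.0, 1.598]
ft_force: [0.2, 0.1, -1.1]
grip_width: 0.0155
finger_force: 59.0
```

Request:
{"name": "send_rows", "arguments": {"series": [{"dx": 0,"dy": 0,"dz": 1,"rx": 0,"ry": 0,"rz": 0,"grip": 0},{"dx": 0,"dy": 0,"dz": 1,"rx": 0,"ry": 0,"rz": 0,"grip": 0},{"dx": 0,"dy": 0,"dz": 0,"rx": 0,"ry": 0,"rz": 0,"grip": 0}]}}

```text
time: 10.1
ee_pos: [0.5419, 0.1593, 0.1726]
eef_rot: [3.141, -0.001, 1.598]
ft_force: [-2.8, -0.5, 9.3]
grip_width: 0.0154
finger_force: 60.5
```

Contact came at the hollow's floor (TCP z about 0.173). I'll rise about 3 mm above it and make the quarter turn.

Request:
{"name": "send_rows", "arguments": {"series": [{"dx": 0,"dy": 0,"dz": -5,"rx": 0,"ry": 0,"rz": 0,"grip": 0},{"dx": 0,"dy": 0,"dz": 0,"rx": 0,"ry": 0,"rz": 5,"grip": 0},{"dx": 0,"dy": 0,"dz": 0,"rx": 0,"ry": 0,"rz": 8,"grip": 0},{"dx": 0,"dy": 0,"dz": 0,"rx": 0,"ry": 0,"rz": 8,"grip": 0},{"dx": 0,"dy": 0,"dz": 0,"rx": 0,"ry": 0,"rz": 8,"grip": 0},{"dx": 0,"dy": 0,"dz": 0,"rx": 0,"ry": 0,"rz": 8,"grip": 0},{"dx": 0,"dy": 0,"dz": 0,"rx": 0,"ry": 0,"rz": 8,"grip": 0}]}}

```text
time: 10.8
ee_pos: [0.5417, 0.1595, 0.1763]
eef_rot: [3.142, -0.0, 0.807]
ft_force: [-0.2, 0.3, -2.1]
grip_width: 0.0153
finger_force: 59.0
```

Request:
{"name": "send_rows", "arguments": {"series": [{"dx": 0,"dy": 0,"dz": 0,"rx": 0,"ry": 0,"rz": 8,"grip": 0},{"dx": 0,"dy": 0,"dz": 0,"rx": 0,"ry": 0,"rz": 8,"grip": 0},{"dx": 0,"dy": 0,"dz": 0,"rx": 0,"ry": 0,"rz": 8,"grip": 0},{"dx": 0,"dy": 0,"dz": 0,"rx": 0,"ry": 0,"rz": 8,"grip": 0},{"dx": 0,"dy": 0,"dz": 0,"rx": 0,"ry": 0,"rz": 8,"grip": 0},{"dx": 0,"dy": 0,"dz": 0,"rx": 0,"ry": 0,"rz": 5,"grip": 0},{"dx": 0,"dy": 0,"dz": 0,"rx": 0,"ry": 0,"rz": 0,"grip": 0}]}}

```text
time: 11.5
ee_pos: [0.5416, 0.1596, 0.176]
eef_rot: [3.141, 0.0, 0.028]
ft_force: [0.4, -1.8, -1.0]
grip_width: 0.0154
finger_force: 59.0
```

Run:
```python
from h import *
s=sensors.read_state(); print({k:np.round(s[k],3) for k in ('ee_pos','q','ft_force','ft_torque')},np.degrees(s['eef_rot']),)
```

```text
{'ee_pos': array([0.542, 0.16 , 0.176]), 'q': array([-0.899,  0.799,  0.971,  1.843, -0.81 ,  0.955, -1.102]), 'ft_force': array([ 0.371, -1.765, -1.042]), 'ft_torque': array([ 0.016, -0.025,  0.011])} [1.79959056e+02 1.58345322e-02 1.59117025e+00]
```

Request:
{"name": "send_rows", "arguments": {"series": [{"dx": 0,"dy": 0,"dz": -4,"rx": 0,"ry": 0,"rz": 0,"grip": 0},{"dx": 0,"dy": 0,"dz": -6,"rx": 0,"ry": 0,"rz": 0,"grip": 0},{"dx": 0,"dy": 0,"dz": -8,"rx": 0,"ry": 0,"rz": 0,"grip": 0},{"dx": 0,"dy": 0,"dz": -8,"rx": 0,"ry": 0,"rz": 0,"grip": 0},{"dx": 0,"dy": 0,"dz": -8,"rx": 0,"ry": 0,"rz": 0,"grip": 0},{"dx": 0,"dy": 0,"dz": -8,"rx": 0,"ry": 0,"rz": 0,"grip": 0},{"dx": 0,"dy": 0,"dz": -8,"rx": 0,"ry": 0,"rz": 0,"grip": 0},{"dx": 0,"dy": 0,"dz": 0,"rx": 0,"ry": 0,"rz": 0,"grip": 0}]}}

```text
time: 12.3
ee_pos: [0.5428, 0.1592, 0.2281]
eef_rot: [-3.141, -0.003, 0.027]
ft_force: [0.0, 0.1, -2.1]
grip_width: 0.0153
finger_force: 59.2
```

Request:
{"name": "send_rows", "arguments": {"series": [{"dx": 0,"dy": 0,"dz": -10,"rx": 0,"ry": 0,"rz": 0,"grip": 0},{"dx": 0,"dy": 0,"dz": -20,"rx": 0,"ry": 0,"rz": 0,"grip": 0},{"dx": 0,"dy": 0,"dz": -20,"rx": 0,"ry": 0,"rz": 0,"grip": 0},{"dx": 0,"dy": 0,"dz": -20,"rx": 0,"ry": 0,"rz": 0,"grip": 0},{"dx": 0,"dy": 0,"dz": -20,"rx": 0,"ry": 0,"rz": 0,"grip": 0},{"dx": 0,"dy": 0,"dz": -20,"rx": 0,"ry": 0,"rz": 0,"grip": 0},{"dx": 0,"dy": 0,"dz": -20,"rx": 0,"ry": 0,"rz": 0,"grip": 0},{"dx": 0,"dy": 0,"dz": 0,"rx": 0,"ry": 0,"rz": 0,"grip": 0}]}}

```text
time: 13.1
ee_pos: [0.5431, 0.1586, 0.3592]
eef_rot: [-3.141, -0.005, 0.027]
ft_force: [1.6, -0.3, -3.5]
grip_width: 0.0154
finger_force: 59.4
```

Run:
```python
from h import *
s=sensors.read_state(); print(s['ee_pos'],np.degrees(s['eef_rot']),s['ft_force'],s['q'][6])
w=snapshot('wrist')[:,:,::-1].copy(); T=snapshot('side')[:,:,::-1]; P=snapshot('top')[:,:,::-1]
for n,i in(('wr4',w),('side4',T),('top4',P)): cv2.imwrite(f'pics/{n}.png',i)
cv2.imwrite('pics/c5.png',np.hstack([cv2.resize(T[60:230,220:390],(400,400)),cv2.resize(w,(400,250))[:, :].copy() if 0 else cv2.copyMakeBorder(cv2.resize(w,(400,250)),0,150,0,0,0)]))
```

```text
[0.54314065 0.15862558 0.35919406] [-179.96316459   -0.293906      1.54922015] [ 1.57700687 -0.26494929 -3.50290954] -1.28826175426732
```

View pics/c5.png

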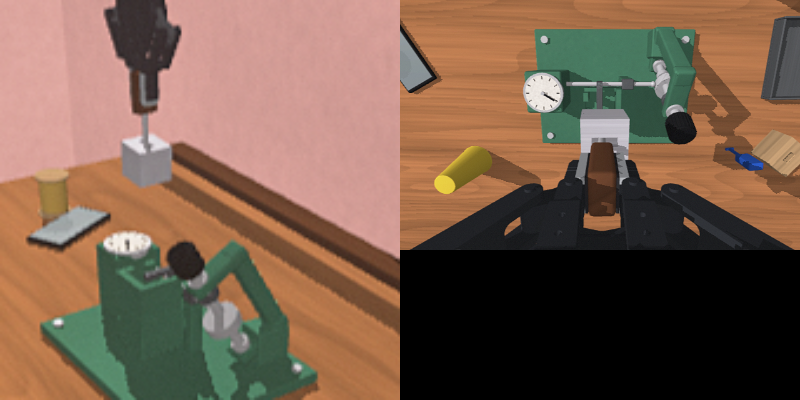

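The side crop shows the plug hanging upright on the puller, clear of the pocket. The wrist view shows the freed plunger resting on the eccentric. Now to the tray.

Request:
{"name": "send_rows", "arguments": {"series": [{"dx": 5,"dy": 25,"dz": 0,"rx": 0,"ry": 0,"rz": 0,"grip": 0},{"dx": 7.5,"dy": 42,"dz": 0,"rx": 0,"ry": 0,"rz": 0,"grip": 0},{"dx": 7.5,"dy": 42,"dz": 0,"rx": 0,"ry": 0,"rz": 0,"grip": 0},{"dx": 7.5,"dy": 42,"dz": 0,"rx": 0,"ry": 0,"rz": 0,"grip": 0},{"dx": 7.5,"dy": 42,"dz": 0,"rx": 0,"ry": 0,"rz": 0,"grip": 0},{"dx": 7.5,"dy": 42,"dz": 0,"rx": 0,"ry": 0,"rz": 0,"grip": 0},{"dx": 7.5,"dy": 42,"dz": 0,"rx": 0,"ry": 0,"rz": 0,"grip": 0},{"dx": 7.5,"dy": 42,"dz": 0,"rx": 0,"ry": 0,"rz": 0,"grip": 0}]}}

```text
time: 14.05
ee_pos: [0.6076, -0.159, 0.3546]
eef_rot: [-3.14, 0.002, 0.027]
ft_force: [0.4, 0.5, -2.2]
grip_width: 0.0153
finger_force: 59.3
```

Request:
{"name": "send_rows", "arguments": {"series": [{"dx": 7.5,"dy": 42,"dz": 0,"rx": 0,"ry": 0,"rz": 0,"grip": 0},{"dx": 7.5,"dy": 42,"dz": 0,"rx": 0,"ry": 0,"rz": 0,"grip": 0},{"dx": 2,"dy": 20,"dz": 0,"rx": 0,"ry": 0,"rz": 0,"grip": 0},{"dx": 0,"dy": 0,"dz": 0,"rx": 0,"ry": 0,"rz": 0,"grip": 0}]}}

```text
time: 14.45
ee_pos: [0.6258, -0.2663, 0.3544]
eef_rot: [3.14, 0.004, 0.021]
ft_force: [-0.7, -0.5, -3.2]
grip_width: 0.0149
finger_force: 59.3
```

Run:
```python
from h import *
s=sensors.read_state(); print(s['ee_pos'],np.degrees(s['eef_rot']),s['q'],towards((.6296,-.2629,.11)))
c=cam('wrist',s); w=snapshot('wrist')[:,:,::-1].copy(); cv2.imwrite('pics/w5.png',w)
# tray outline + dial needle from top
g=cv2.cvtColor(w,cv2.COLOR_BGR2HSV); cv2.imwrite('pics/m5.png',cv2.inRange(g,(0,0,20),(180,80,120)))
m=cv2.inRange(g,(90,0,20),(130,90,150)); 
for k in sorted(cv2.findContours(m[:240],0,2)[0],key=cv2.contourArea)[-3:]:
    r=cv2.minAreaRect(k); print(cv2.contourArea(k),r)
    for p in cv2.boxPoints(r): print('  ',p,onz(c,p,.028)[:2])
print('tray centre px',proj(c,(.6296,-.2629,.028)))
```

```text
[ 0.62575831 -0.26626534  0.35437801] [179.88030745   0.20082944   1.18365625] [-0.09617221  0.75770772  0.98158229  1.27383177 -0.61238804  1.41827003
 -0.71223823] [  4.76693601  -3.7957322  244.35540803]
261.5 ((22.9999942779541, 224.00003051757812), (29.698484420776367, 12.727920532226562), 45.0)
   [  7.9999943 218.00003  ] [0.53190133 0.15656318]
   [ 16.999994 209.00003 ] [0.54488358 0.14174173]
   [ 37.999992 230.00003 ] [0.51540005 0.11968646]
   [ 28.999994 239.00003 ] [0.50197321 0.13460439]
9083.0 ((473.5, 113.5), (105.0, 97.0), 90.0)
   [425.  61.] [ 0.74073619 -0.38543684]
   [522.  61.] [ 0.7431065  -0.50163078]
   [522. 166.] [ 0.6162451  -0.52376306]
   [425. 166.] [ 0.61375586 -0.39802486]
11199.0 ((319.2899169921875, 147.25477600097656), (124.3088150024414, 120.21896362304688), 88.69805145263672)
   [257.78372  86.48218] [ 0.70759363 -0.18456079]
   [377.97165  83.75064] [ 0.7137237  -0.33077107]
   [380.7961  208.02737] [ 0.55573874 -0.34446664]
   [260.6082  210.75891] [ 0.54876408 -0.18357947]
tray centre px [320.8965528 151.7083642]
```

Request:
{"name": "send_rows", "arguments": {"series": [{"dx": 4.8,"dy": -4,"dz": 20,"rx": 0,"ry": 0,"rz": 0,"grip": 0},{"dx": 0,"dy": 0,"dz": 35,"rx": 0,"ry": 0,"rz": 0,"grip": 0},{"dx": 0,"dy": 0,"dz": 40,"rx": 0,"ry": 0,"rz": 0,"grip": 0},{"dx": 0,"dy": 0,"dz": 40,"rx": 0,"ry": 0,"rz": 0,"grip": 0},{"dx": 0,"dy": 0,"dz": 40,"rx": 0,"ry": 0,"rz": 0,"grip": 0},{"dx": 0,"dy": 0,"dz": 30,"rx": 0,"ry": 0,"rz": 0,"grip": 0},{"dx": 0,"dy": 0,"dz": 15,"rx": 0,"ry": 0,"rz": 0,"grip": 0},{"dx": 0,"dy": 0,"dz": 10,"rx": 0,"ry": 0,"rz": 0,"grip": 0}]}}

```text
time: 15.3
ee_pos: [0.6323, -0.2554, 0.1246]
eef_rot: [-3.14, 0.002, 0.029]
ft_force: [-0.2, 0.7, -3.3]
grip_width: 0.0155
finger_force: 59.2
```

Request:
{"name": "send_rows", "arguments": {"series": [{"dx": 0,"dy": 0,"dz": 5,"rx": 0,"ry": 0,"rz": 0,"grip": 0},{"dx": 0,"dy": 0,"dz": 5,"rx": 0,"ry": 0,"rz": 0,"grip": 0},{"dx": 0,"dy": 0,"dz": 5,"rx": 0,"ry": 0,"rz": 0,"grip": 0},{"dx": 0,"dy": 0,"dz": 3,"rx": 0,"ry": 0,"rz": 0,"grip": 0},{"dx": 0,"dy": 0,"dz": 0,"rx": 0,"ry": 0,"rz": 0,"grip": 0}]}}

```text
time: 15.8
ee_pos: [0.6326, -0.2575, 0.1086]
eef_rot: [3.141, -0.001, 0.027]
ft_force: [0.1, 0.5, -1.1]
grip_width: 0.0153
finger_force: 59.5
```

Request:
{"name": "send_rows", "arguments": {"series": [{"dx": 0,"dy": 0,"dz": 3,"rx": 0,"ry": 0,"rz": 0,"grip": 0},{"dx": 0,"dy": 0,"dz": 2,"rx": 0,"ry": 0,"rz": 0,"grip": 0},{"dx": 0,"dy": 0,"dz": 0,"rx": 0,"ry": 0,"rz": 0,"grip": 0}]}}

```text
time: 16.1
ee_pos: [0.6324, -0.2573, 0.1031]
eef_rot: [-3.141, 0.0, 0.027]
ft_force: [0.1, 0.6, -1.5]
grip_width: 0.0157
finger_force: 59.5
```

Request:
{"name": "send_rows", "arguments": {"series": [{"dx": 0,"dy": 0,"dz": 1,"rx": 0,"ry": 0,"rz": 0,"grip": 0},{"dx": 0,"dy": 0,"dz": 1,"rx": 0,"ry": 0,"rz": 0,"grip": 0},{"dx": 0,"dy": 0,"dz": 0,"rx": 0,"ry": 0,"rz": 0,"grip": 0}]}}

```text
time: 16.4
ee_pos: [0.6325, -0.2574, 0.1017]
eef_rot: [3.141, -0.0, 0.027]
ft_force: [-0.9, 0.2, 1.7]
grip_width: 0.0155
finger_force: 60.0
```

Request:
{"name": "send_rows", "arguments": {"series": [{"dx": 0,"dy": 0,"dz": 0,"rx": 0,"ry": 0,"rz": 0,"grip": 30},{"dx": 0,"dy": 0,"dz": 0,"rx": 0,"ry": 0,"rz": 0,"grip": 60},{"dx": 0,"dy": 0,"dz": 0,"rx": 0,"ry": 0,"rz": 0,"grip": 85},{"dx": 0,"dy": 0,"dz": 0,"rx": 0,"ry": 0,"rz": 0,"grip": 85},{"dx": 0,"dy": 0,"dz": 0,"rx": 0,"ry": 0,"rz": 0,"grip": 85},{"dx": 0,"dy": 0,"dz": -20,"rx": 0,"ry": 0,"rz": 0,"grip": 85},{"dx": 0,"dy": 0,"dz": -40,"rx": 0,"ry": 0,"rz": 0,"grip": 85},{"dx": 0,"dy": 0,"dz": -45,"rx": 0,"ry": 0,"rz": 0,"grip": 85}]}}

```text
time: 17.2
ee_pos: [0.6316, -0.2568, 0.2061]
eef_rot: [-3.141, 0.003, 0.027]
ft_force: [0.7, 0.6, 0.8]
grip_width: 0.0726
finger_force: 0.0
```

Request:
{"name": "send_rows", "arguments": {"series": [{"dx": 0,"dy": 0,"dz": -45,"rx": 0,"ry": 0,"rz": 0,"grip": 85},{"dx": 0,"dy": 0,"dz": -45,"rx": 0,"ry": 0,"rz": 0,"grip": 85},{"dx": 0,"dy": 0,"dz": -45,"rx": 0,"ry": 0,"rz": 0,"grip": 85},{"dx": 0,"dy": 0,"dz": -30,"rx": 0,"ry": 0,"rz": 0,"grip": 85},{"dx": 0,"dy": 0,"dz": 0,"rx": 0,"ry": 0,"rz": 0,"grip": 85}]}}

```text
time: 17.7
ee_pos: [0.6334, -0.2593, 0.3768]
eef_rot: [3.137, -0.007, 0.027]
ft_force: [0.2, -1.4, 0.2]
grip_width: 0.0727
finger_force: 0.0
```

Run:
```python
from h import *
s=sensors.read_state(); print(s['ee_pos'],np.degrees(s['eef_rot']),s['q'])
T=snapshot('side')[:,:,::-1]; P=snapshot('top')[:,:,::-1]; cv2.imwrite('pics/s6.png',T); cv2.imwrite('pics/t6.png',P)
w=snapshot('wrist')[:,:,::-1]; cv2.imwrite('pics/w6.png',w); c=cam('wrist',s)
cs=cam('side')
for n,p in (('plugtop',(.6325,-.257,.048)),('handle',(.6325,-.257,.103))): print(n,proj(cs,p),proj(c,p))
# find bright plug and brown handle in wrist/side around predictions
for im,cc in((T,cs),(w,c)):
    u,v=proj(cc,(.6325,-.257,.06)).astype(int); h=cv2.cvtColor(im[max(v-60,0):v+60,u-60:u+60],cv2.COLOR_BGR2HSV)
    for nm,m in(('plug',cv2.inRange(h,(0,0,150),(180,40,255))),('brown',cv2.inRange(h,(3,60,20),(20,255,105)))):
        k=cv2.findContours(m,0,2)[0]
        if k: k=max(k,key=cv2.contourArea); r=cv2.minAreaRect(k); print(nm,cv2.contourArea(k),np.array(r[0])+[u-60,max(v-60,0)],r[1:])
```

```text
[ 0.63339098 -0.25931369  0.37684306] [179.72486909  -0.42774976   1.57082673] [-0.10297871  0.74440064  0.98694082  1.23088259 -0.60708891  1.45512845
 -0.73344808]
plugtop [399.29853767 255.29398467] [320.95299092 157.89163303]
handle [401.85296914 237.66595281] [320.93298448 165.11010133]
plug 196.0 [411.07692719 264.38462067] ((21.633304595947266, 12.75810432434082), 33.690067291259766)
brown 618.0 [433.54615784 201.66922665] ((63.62981414794922, 14.015923500061035), 29.74488067626953)
plug 1148.0 [356.22032166 155.39067841] ((35.51361846923828, 34.547481536865234), 1.9091525077819824)
brown 2.5 [338.  214.5] ((1.0, 4.0), 90.0)
```

Run:
```python
from h import *
s=sensors.read_state(); c=cam('wrist',s)
print(onz(c,(356.2,155.4),.048), towards((.6325,-.257,.1),s))
w=cv2.imread('pics/w6.png'); T=cv2.imread('pics/s6.png'); P=cv2.imread('pics/t6.png')
cv2.imwrite('pics/c6.png',np.vstack([np.hstack([cv2.resize(w[70:230,240:400],(400,400),interpolation=2),cv2.resize(T[190:310,345:465],(400,400),interpolation=2)]),
 np.hstack([cv2.resize(P[170:240,200:310],(400,200),interpolation=2),cv2.resize(w[0:400,0:640],(400,200))])]))
```

```text
[ 0.6339141  -0.29753282  0.048     ] [  0.5448026    0.35960812 270.46866757]
```

View pics/c6.png

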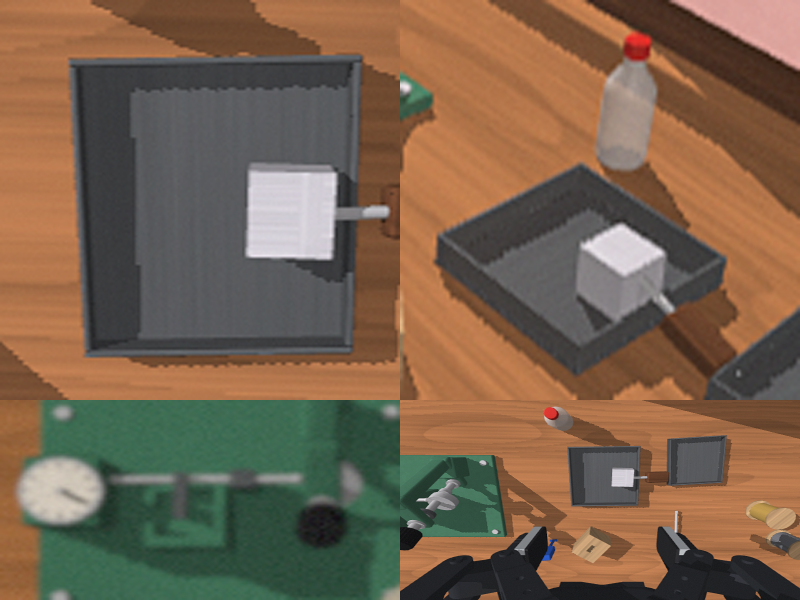

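The picture shows the puller tipped on release and took the plug with it. The plug lies on its side at about (0.634, -0.297), stem over the tray's -y wall, handle outside, and bystanders untouched. To mend it I'll grip the handle with the hand tilted, raise it upright, set it down again, and turn the bar back in line with the slot before letting go. The narrow slot then keeps the puller standing.

Run:
```python
from h import *
s=sensors.read_state(); c=cam('wrist',s); cs=cam('side')
w=cv2.imread('pics/w6.png'); T=cv2.imread('pics/s6.png')
g=cv2.cvtColor(w,cv2.COLOR_BGR2HSV); 
print('wrist V rows 138-176, cols 370-440')
for r in range(138,178,2): print(r,' '.join('%3d'%v for v in g[r,370:440:2,2]))
for u,v in((374.8,155.2),(395,154.6)): print(onz(c,(u,v),.032))
h=cv2.cvtColor(T,cv2.COLOR_BGR2HSV)
print('side V rows 268-312 cols 410-455')
for r in range(268,312,2): print(r,' '.join('%3d'%v for v in h[r,410:460:2,2]))
```

```text
wrist V rows 138-176, cols 370-440
138 140 141  73  96  82  98  91 119 115 116 117 116 116 114 115 112 178 174 176 176 176 174 174 173 174 173 174 175 149  76  72 100  53  64  63
140 218 216 165  61  47 100  87 122 120 118 119 117 117 117 118 114 180 178 181 180 180 178 179 181 177 176 177 178 152  77  72 100  60  61  63
142 218 218 167  64  49  54  88 124 121 121 121 122 123 123 122 118 191 187 175 175 177 178 178 181 180 183 183 152 156  80  75 100  61  62  65
144 218 218 154  61  47  57  65 110 109 109 109 109 105  90  81  81  79  83  81  84  87  87  91  90  93  92  93  96  94 103  67  97  59  63  62
146 215 214 154  63  46  55  64 112 114 112 111 101 108 118 124 104 103 103 103 102 103 102 102 100 100 102 100 101  99 102  74  95  62  60  63
148 215 218 127  64  45  56  66 113 109 111 112  96 106 115 118 101 101 102 100 102 101 102 101 100 101 101 100  99  99  99  71  93  62  61  64
150 214 216 126  63  47  56  64 116 116 115 117  98 105 116 116  99  99  98 100 100 100 100  99  99 100  98  99  96  96 100  64  93  62  60  62
152 214 218 124  61  52  63  76 109 109 146 146 141 141 1
[... 3511 characters left out ...]
 124 123 113 116 126  81  68  73 105  94  78  85  65  65  65  59  64  58  60
300 115 107 110 113 119 122 119 123 120 117 113 124  73  66  72  81  91  65  61  63  57  60  61  62  61
302 123 117 107 108 113 116 118 114 115 125 118 115 128  75  72  84  61  64 127  55  61  61  60  61  75
304 123 120 112 144 105 107 106 198 204 115 123 124 115 128  71  88  63  58  63  59  61  63  61  82  96
306 118 156 199 193 154 137 185 183 192 166 114 121 123 119  65  64  86  67  60  61  60  57  76  98  94
308 160 199 194 192 192 185 169 175 179 188 162 118 120  96  61  63  62  78  87  58  56  97  97  97 100
310 188 197 198 192 193 189 187 177 172 181 186 202 162  79  65  65  64  63  59  87 100  94  93  96  98
```

Run:
```python
from h import *
s=sensors.read_state(); c=cam('wrist',s); cs=cam('side')
p=tri((c,(411.5,154)),(cs,(436,290))); print(p,proj(c,p),proj(cs,p))
for z in(.03,.04,.045):
  print(z,onz(c,(395.5,154),z),onz(c,(428.5,154),z), onz(c,(411,144),z),onz(c,(411,164),z))
  a=[proj(cs,onz(c,q,z)) for q in((395.5,145),(395.5,163),(428.5,145),(428.5,163))]; print(np.round(a))
print('driver',onz(cam('top'),(447,255),.015), 'small tray edge',onz(c,(430,150),.028))
```

```text
[ 0.63551613 -0.37580828  0.02322001] [413.01783098 152.96910164] [434.95049757 289.86690978]
0.03 [ 0.63447158 -0.35107642  0.03      ] [ 0.63564533 -0.39465187  0.03      ] [ 0.64813946 -0.37030872  0.03      ] [ 0.62170395 -0.37279977  0.03      ]
[[430. 280.]
 [424. 284.]
 [445. 290.]
 [439. 295.]]
0.04 [ 0.63590002 -0.34901346  0.04      ] [ 0.63704888 -0.39166463  0.04      ] [ 0.64927799 -0.36783783  0.04      ] [ 0.62340321 -0.37027604  0.04      ]
[[430. 276.]
 [424. 280.]
 [445. 286.]
 [439. 291.]]
0.045 [ 0.63661424 -0.34798199  0.045     ] [ 0.63775065 -0.390171    0.045     ] [ 0.64984726 -0.36660238  0.045     ] [ 0.62425284 -0.36901417  0.045     ]
[[431. 274.]
 [425. 278.]
 [445. 284.]
 [439. 288.]]
driver [ 0.41667345 -0.44439578  0.015     ] small tray edge [ 0.64070884 -0.39666256  0.028     ]
```

Request:
{"name": "send_rows", "arguments": {"series": [{"dx": 0,"dy": 38,"dz": 20,"rx": 0,"ry": 0,"rz": 0,"grip": 85},{"dx": 0,"dy": 38,"dz": 30,"rx": 0,"ry": 0,"rz": 0,"grip": 85},{"dx": 0,"dy": 38,"dz": 30,"rx": 0,"ry": 0,"rz": 0,"grip": 85},{"dx": 0,"dy": 0,"dz": 0,"rx": 0,"ry": 0,"rz": -8.2,"grip": 85},{"dx": 0,"dy": 0,"dz": 0,"rx": 0,"ry": 0,"rz": -8.2,"grip": 85},{"dx": 0,"dy": 0,"dz": 0,"rx": 0,"ry": 0,"rz": -8.2,"grip": 85},{"dx": 0,"dy": 0,"dz": 0,"rx": 0,"ry": 0,"rz": -8.2,"grip": 85},{"dx": 0,"dy": 0,"dz": 0,"rx": 0,"ry": 0,"rz": -8.2,"grip": 85}]}}

```text
time: 18.65
ee_pos: [0.6349, -0.3705, 0.2888]
eef_rot: [-3.138, 0.001, 0.749]
ft_force: [-1.3, 0.4, 0.9]
grip_width: 0.073
finger_force: 0.0
```

Request:
{"name": "send_rows", "arguments": {"series": [{"dx": 0,"dy": 0,"dz": 0,"rx": 0,"ry": 0,"rz": -8.2,"grip": 85},{"dx": 0,"dy": 0,"dz": 0,"rx": 0,"ry": 0,"rz": -8.2,"grip": 85},{"dx": 0,"dy": 0,"dz": 0,"rx": 0,"ry": 0,"rz": -8.2,"grip": 85},{"dx": 0,"dy": 0,"dz": 0,"rx": 0,"ry": 0,"rz": -8.2,"grip": 85},{"dx": 0,"dy": 0,"dz": 0,"rx": 0,"ry": 0,"rz": -8.2,"grip": 85},{"dx": 0,"dy": 0,"dz": 0,"rx": 0,"ry": 0,"rz": -8.2,"grip": 85}]}}

```text
time: 19.25
ee_pos: [0.6349, -0.3704, 0.2889]
eef_rot: [-3.138, -0.002, 1.608]
ft_force: [0.7, 0.3, 0.3]
grip_width: 0.0724
finger_force: 0.0
```

Request:
{"name": "send_rows", "arguments": {"series": [{"dx": 0,"dy": 0,"dz": 0,"rx": 0,"ry": 8,"rz": 0,"grip": 85},{"dx": 0,"dy": 0,"dz": 0,"rx": 0,"ry": 8,"rz": 0,"grip": 85},{"dx": 0,"dy": 0,"dz": 0,"rx": 0,"ry": 8,"rz": 0,"grip": 85},{"dx": 0,"dy": 0,"dz": 0,"rx": 0,"ry": 8,"rz": 0,"grip": 85},{"dx": 0,"dy": 0,"dz": 0,"rx": 0,"ry": 3,"rz": 0,"grip": 85},{"dx": 0,"dy": 0,"dz": 0,"rx": 0,"ry": 0,"rz": 0,"grip": 85}]}}

```text
time: 19.85
ee_pos: [0.6335, -0.3734, 0.2859]
eef_rot: [-3.134, -0.616, 1.593]
ft_force: [-0.4, -0.5, 0.3]
grip_width: 0.0728
finger_force: 0.0
```

Run:
```python
from h import *
s=sensors.read_state(); print(s['ee_pos'],s['q']); R=Ro.from_euler('xyz',s['eef_rot']).as_matrix(); print(R.round(3))
c=cam('wrist',s); w=snapshot('wrist')[:,:,::-1].copy(); cv2.imwrite('pics/w7.png',w)
for z in(.03,.045): print([proj(c,(.6355,y,z)).round() for y in(-.35,-.375,-.398)])
g=cv2.cvtColor(w,cv2.COLOR_BGR2HSV); m=cv2.inRange(g,(3,100,40),(14,200,112))
u,v=proj(c,(.6355,-.375,.035)).astype(int); print(u,v)
x0,y0=max(u-70,0),max(v-70,0); sub=g[y0:v+70,x0:u+70]
print('HSV at handle',g[v,u])
for r in range(max(v-66,0),v+60,6): print(r,' '.join('%3d'%k for k in g[r,u-66:u+66:6,2]))
```

```text
[ 0.63348532 -0.3734152   0.28585967] [ 0.6062447   1.04349194  0.30797512  0.70954007 -0.68286752  1.87516203
  0.79993228]
[[-0.018  1.    -0.02 ]
 [ 0.816  0.027  0.577]
 [ 0.578 -0.006 -0.816]]
[array([326., 287.]), array([326., 310.]), array([325., 333.])]
[array([326., 285.]), array([326., 310.]), array([325., 333.])]
325 310
HSV at handle [ 10 146  98]
244  76  91  90  91  93  94  93  96 211 217 216 216 215 213 212  93  92  90  92  90  60  57
250  75  93  95  92  93  92  92  61 214 214 210 209 205 208 202  93  91  92  92  92  59  61
256  63  91  91  91  94  89  77  63 172 190 191 209 223 217 218  91  91  93  94  96  77  60
262  57  89  88  88  85  89  60  59 109 112 115 138 113 114 113  92  92  92  91  93  76  63
268  55  88  88  88  91  60  60  61  58  59  59 138  62  63  82  92  93  93  90  91  59  59
274  85  78  73  70  68  65  61  56  55  52  48 135  48  50  51  49  50  49  51  48  50  51
280 114 113 121 122 110 107 112 120 125 117 119 185 115 120 113 112 113 114 108 112 111 109
286 114 111 122 122 110 106 114 118 126 119 127 183 114 121 112 114 114 118 107 111 109 108
29
[... 493 characters left out ...]
 126  68  89  97 102 101 172 172 173 181 160 168 167 162
328 184 193 184 183 179 169 180 116 124  68  86  95  98  82 170 171 172 181 159 165 163 159
334 187 194 187 185 179 170 180 117 125  69  78  83  88 124 176 141 107  87 104 100  98  96
340 190 192 186 180 178 168 181 118 100  78  59  56  62  59  63  63  64  61  63  62  63  61
346 188 190 187 182 182 167 181 114  58  63  63  64  64  64  63  64  65  64  62  62  65  65
352 189 189 188 179 179 167 183 121  62  66  67  65  66  65  68  63  64  62  62  63  60  60
358 192 189 189 177 178 170 153 119  63  60  66  95  95  95  94  96  92  94  94  93  93  96
364  56  54  57  56  57  54  92 120  78  95  96  94  99  96  99  94  54  56  55  56  55  57
```

Run:
```python
from h import *
s=sensors.read_state(); c=cam('wrist',s)
# earlier hover camera (state printed then)
s0=dict(ee_pos=np.array([0.63339098,-0.25931369,0.37684306]),eef_rot=np.radians([179.72486909,-0.42774976,1.57082673])); c0=cam('wrist',s0)
g=cv2.cvtColor(cv2.imread('pics/w7.png'),cv2.COLOR_BGR2HSV); m=cv2.inRange(g,(6,110,55),(14,255,106))[284:342,306:348]
k=max(cv2.findContours(m,0,2)[0],key=cv2.contourArea); print(cv2.boundingRect(k))
for a,b in(((395.5,154),(327.5,289.5)),((428.5,154),(327.5,337)),((411.5,154),(327.5,313))):
    print(tri((c0,a),(c,b)))
print(towards((.635,-.376,.036),s))
```

```text
(6, 3, 26, 50)
[ 0.63964922 -0.35427845  0.05006154]
[ 0.64004753 -0.40074976  0.03806003]
[ 0.63969091 -0.37724667  0.04175603]
[-148.23044453    1.14879731  203.58851149]
```

Request:
{"name": "send_rows", "arguments": {"series": [{"dx": -18.3,"dy": 3,"dz": 26.3,"rx": 0,"ry": 0,"rz": 0,"grip": 85},{"dx": -18.3,"dy": 2,"dz": 26.3,"rx": 0,"ry": 0,"rz": 0,"grip": 85},{"dx": -18.3,"dy": 0,"dz": 26.3,"rx": 0,"ry": 0,"rz": 0,"grip": 85},{"dx": -18.3,"dy": 0,"dz": 26.3,"rx": 0,"ry": 0,"rz": 0,"grip": 85},{"dx": -18.3,"dy": 0,"dz": 26.3,"rx": 0,"ry": 0,"rz": 0,"grip": 85},{"dx": -18.3,"dy": 0,"dz": 26.3,"rx": 0,"ry": 0,"rz": 0,"grip": 85},{"dx": 0,"dy": 0,"dz": 0,"rx": 0,"ry": 0,"rz": 0,"grip": 85}]}}

```text
time: 20.6
ee_pos: [0.6392, -0.367, 0.0946]
eef_rot: [-3.134, -0.615, 1.599]
ft_force: [0.0, 1.1, 0.1]
grip_width: 0.0726
finger_force: 0.0
```

Run:
```python
from h import *
s=sensors.read_state(); print(s['ee_pos'],s['q']); R=Ro.from_euler('xyz',s['eef_rot']).as_matrix(); print(R.round(3),towards((.637,-.3714,.0295),s))
c=cam('wrist',s); g=cv2.cvtColor(snapshot('wrist')[:,:,::-1].copy(),cv2.COLOR_BGR2HSV)
u,v=proj(c,(.637,-.376,.036)).astype(int); print(u,v)
for r in range(v-60,min(v+70,400),7): print(r,' '.join('%3d'%k for k in g[r,u-80:u+81:8,2]))
```

```text
[ 0.6391561  -0.3669628   0.09460046] [ 0.58408349  1.20065484  0.2949015   0.87002076 -0.68612296  1.60135953
  0.95105264]
[[-0.023  0.999 -0.024]
 [ 0.816  0.033  0.577]
 [ 0.577 -0.007 -0.817]] [-41.15247233  -1.8721877   50.64954025]
318 309
249  58  59  58  62  57  55  60  59  59 119 194  52  55  54  55  51  61  64  62  78  81
256 127 112 113 120 125 121 134 126 118 122 194 121 119 123 120 119 109 120 127 115 122
263 129 114 113 119 128 121 133 126 119 123 195 120 117 125 119 118 108 119 126 114 121
270 128 113 116 121 128 125 132 104 115 115 121 124 127 125 121 120 108 119 126 112 120
277 127 114 116 121 130 125 132  90  99 101 110 109 113 123 121 119 107 118 126 113 119
284 129 113 118 121 126 125 131  92 100 102 109 109 114 125 122 118 108 116 124 112 117
291 127 112 118 122 131 125 129  92 100 104 106 110 110 124 122 118 116 118 125 113 118
298 191 111 117 122 128 126 132  90 100 102 107 108 112 187 184 181 179 179 191 170 177
305 190 113 119 124 131 126 131  91  98 102 106 107 110 186 185 182 178 178 190 168 176
312 189 170 180 190 197 126 131  93  98 102 106 107 109 186 184 182 179 180 190 168 176
319 188 171 182 189 195 125 129  95  97 101 104 107 109 185 182 183 179 180 192 168 177
326 191 170 181 191 199 129 130  95  98  98 106 107 108 186 182 184 180 180 192 167 177
333 191 172 181 190 125 125 130  96  96  99 106 107 109 184 185 182 177 180 191 170 177
340 188 172 181 191 162 126 130  95  96 101 102 108 106 185 182 184 178 180 190 170 174
347 189 173 183 192 127 126 131  97  96 102 103 106 108 183 185 183 178 179 192 179 175
354 190 174 181 193 120 125 131  93  72  74  81  82  78  83  80  78  91 105 106 105 103
361 187 176 187 196 159  90 101 102 101  98 100  90  72  61  62  66  69  67  68  67  66
368 189 177 192  62  61  60  60  59  61  59  70  68  59  61  60  59  60  60  61  62  66
375 190 112  53  56  53  55  55  58  55  54  56  55  57  54  55  58  58  55  57  55  52
```

Request:
{"name": "send_rows", "arguments": {"series": [{"dx": -14,"dy": -2,"dz": 17,"rx": 0,"ry": 0,"rz": 0,"grip": 85},{"dx": -14,"dy": 0,"dz": 17,"rx": 0,"ry": 0,"rz": 0,"grip": 85},{"dx": -13,"dy": 0,"dz": 16,"rx": 0,"ry": 0,"rz": 0,"grip": 85},{"dx": 0,"dy": 0,"dz": 0,"rx": 0,"ry": 0,"rz": 0,"grip": 85}]}}

```text
time: 21.05
ee_pos: [0.6366, -0.3745, 0.0302]
eef_rot: [-3.135, -0.614, 1.597]
ft_force: [-1.6, 0.5, -0.2]
grip_width: 0.0724
finger_force: 0.0
```

Request:
{"name": "send_rows", "arguments": {"series": [{"dx": 0,"dy": 0,"dz": 0,"rx": 0,"ry": 0,"rz": 0,"grip": 50},{"dx": 0,"dy": 0,"dz": 0,"rx": 0,"ry": 0,"rz": 0,"grip": 0},{"dx": 0,"dy": 0,"dz": 0,"rx": 0,"ry": 0,"rz": 0,"grip": 0},{"dx": 0,"dy": 0,"dz": 0,"rx": 0,"ry": 0,"rz": 0,"grip": 0},{"dx": 0,"dy": 0,"dz": 0,"rx": 0,"ry": 0,"rz": 0,"grip": 0},{"dx": 0,"dy": 0,"dz": 0,"rx": 0,"ry": 0,"rz": 0,"grip": 0}], "squeeze": 80}}

```text
time: 21.65
ee_pos: [0.6393, -0.376, 0.0354]
eef_rot: [3.14, -0.61, 1.602]
ft_force: [0.4, -1.0, 1.6]
grip_width: 0.0236
finger_force: 77.3
```

Request:
{"name": "send_rows", "arguments": {"series": [{"dx": 0,"dy": 0,"dz": 0,"rx": 0,"ry": 0,"rz": 0,"grip": 60},{"dx": 0,"dy": 0,"dz": 0,"rx": 0,"ry": 0,"rz": 0,"grip": 60},{"dx": 0,"dy": 0,"dz": 0,"rx": 0,"ry": 0,"rz": 0,"grip": 60}]}}

```text
time: 21.95
ee_pos: [0.6384, -0.3751, 0.0342]
eef_rot: [-3.141, -0.612, 1.601]
ft_force: [-0.3, -0.2, -0.3]
grip_width: 0.0512
finger_force: 0.0
```

Run:
```python
from h import *
s=sensors.read_state(); print(s['ee_pos'],s['grip_width'])
c=cam('wrist',s); im=snapshot('wrist')[:,:,::-1].copy(); g=cv2.cvtColor(im,cv2.COLOR_BGR2HSV); cv2.imwrite('pics/w8.png',im)
u,v=proj(c,(.637,-.376,.036)).astype(int); print(u,v)
for r in range(v-100,min(v+80,400),9): print(r,' '.join('%3d'%k for k in g[r,u-90:u+91:8,2]))
T=snapshot('side')[:,:,::-1]; cv2.imwrite('pics/s8.png',T)
```

```text
[ 0.63842992 -0.37512228  0.03418125] 0.05123345939703322
318 280
180  98 101  68  66  67  69 127 125 126 125 120 155 122 121 125 130 126 106 104 106 106 108 108
189 110 113  66  68  65  68  66  68  68  70  70 157 100  69  69  65 113 115 113 111 111 112 109
198  53  56  54  53  55  55  55  55  57  54  54 153 125  57  58  58  58  58  60  54  57  57  57
207  55  56  55  57  53  53  55  54  54  56  54 185 128  57  55  54  57  54  55  55  56  54  56
216 119 118 124 127 132 126 138 130 125 130 129 177 199 123 131 129 123 130 118 114 121 126 122
225 116 120 124 125 132 128 139 132 125 131 133 176 172 114 121 121 123 129 114 114 122 129 121
234 116 120 124 128 131 129 139 130  96 111  98 106 109 108 113 114 125 131 117 113 121 128 122
243 116 123 124 129 132 130 138 131  87 111  98 105 110 109 114 115 124 132 116 111 122 127 123
252 115 122 219 218  29 132 136 130  78 109  94 105 108 109 114 113 124 130 117 112  52 215 188
261  87  80 217  51  37 130 135 132  75 110  96 103 110 110 110 114 125 131 118 122  30 196 217
270  62 219 218  33  37 134 135 132  71 110  97 102 109 107 111 114 190 19
[... 185 characters left out ...]
 139 199 181 186  26  26  61
297  63 151  33  37  34 129 136 131  94 109 100 101 108 110 109 110 105 199 181 183  26  28  42
306  62  51  34  35 193 135 133 130 107 111 101 100 105 111 109 111  97 198 181 183  26  27  42
315  61  53  38  37 131 135 135 131 128 104 102 101 104 108 109 108  87 197 181 181 193  24  39
324  60  61  43  32 126 135 134 131 129 104 103  98 101 106 107 110  73 198 180 182 188  24  48
333  60  62  49 191 165 135 134 128 127 100 102  97 102 106 107 110  76 197 183 182 188  21  62
342  62  64  63 202 200 135 137 128 128  80  83  70  75 124 125 133 111  57  49  50  46  49  59
351  63  59  63 200 115  81  96 110 108 104 106 104 102 103 101  86  71  70  63  61  70  69  63
```

The projections now place the handle lower than I assumed, drooping to about z=0.02, so the first close only caught its bevelled edge. I'll go 14 mm lower and grip again.

Request:
{"name": "send_rows", "arguments": {"series": [{"dx": -3,"dy": 0,"dz": 4,"rx": 0,"ry": 0,"rz": 0,"grip": 60},{"dx": -3,"dy": 0,"dz": 4,"rx": 0,"ry": 0,"rz": 0,"grip": 60},{"dx": -2,"dy": 0,"dz": 3.4,"rx": 0,"ry": 0,"rz": 0,"grip": 60},{"dx": 0,"dy": 0,"dz": 0,"rx": 0,"ry": 0,"rz": 0,"grip": 60}]}}

```text
time: 22.45
ee_pos: [0.6381, -0.3751, 0.0194]
eef_rot: [-3.14, -0.612, 1.601]
ft_force: [0.0, -0.4, -0.3]
grip_width: 0.0512
finger_force: 0.0
```

Request:
{"name": "send_rows", "arguments": {"series": [{"dx": 0,"dy": 0,"dz": 0,"rx": 0,"ry": 0,"rz": 0,"grip": 0},{"dx": 0,"dy": 0,"dz": 0,"rx": 0,"ry": 0,"rz": 0,"grip": 0},{"dx": 0,"dy": 0,"dz": 0,"rx": 0,"ry": 0,"rz": 0,"grip": 0},{"dx": 0,"dy": 0,"dz": 0,"rx": 0,"ry": 0,"rz": 0,"grip": 0},{"dx": 0,"dy": 0,"dz": 0,"rx": 0,"ry": 0,"rz": 0,"grip": 0}], "squeeze": 80}}

```text
time: 22.95
ee_pos: [0.6389, -0.3759, 0.0209]
eef_rot: [3.141, -0.61, 1.602]
ft_force: [0.9, -0.3, 1.1]
grip_width: 0.0266
finger_force: 77.0
```

Request:
{"name": "send_rows", "arguments": {"series": [{"dx": 5.8,"dy": 0,"dz": -8.2,"rx": 0,"ry": 0,"rz": 0,"grip": 0},{"dx": 8.7,"dy": 0,"dz": -12.2,"rx": 0,"ry": 0,"rz": 0,"grip": 0},{"dx": 11.5,"dy": 0,"dz": -16.3,"rx": 0,"ry": 0,"rz": 0,"grip": 0},{"dx": 17,"dy": 0,"dz": -24.5,"rx": 0,"ry": 0,"rz": 0,"grip": 0},{"dx": 23,"dy": 0,"dz": -33,"rx": 0,"ry": 0,"rz": 0,"grip": 0},{"dx": 23,"dy": 0,"dz": -33,"rx": 0,"ry": 0,"rz": 0,"grip": 0},{"dx": 23,"dy": 0,"dz": -33,"rx": 0,"ry": 0,"rz": 0,"grip": 0},{"dx": 23,"dy": 0,"dz": -33,"rx": 0,"ry": 0,"rz": 0,"grip": 0}]}}

```text
time: 23.75
ee_pos: [0.6385, -0.3757, 0.2603]
eef_rot: [3.14, -0.609, 1.603]
ft_force: [0.5, 0.1, -2.8]
grip_width: 0.0265
finger_force: 77.5
```

Run:
```python
from h import *
s=sensors.read_state(); print(s['ee_pos'],s['q'],s['ft_force'],s['ft_torque'])
c=cam('wrist',s); im=snapshot('wrist')[:,:,::-1].copy(); g=cv2.cvtColor(im,cv2.COLOR_BGR2HSV); cv2.imwrite('pics/w9.png',im)
T=snapshot('side')[:,:,::-1].copy(); cv2.imwrite('pics/s9.png',T); cs=cam('side'); u,v=proj(cs,s['ee_pos']).astype(int); print(u,v)
h=cv2.cvtColor(T,cv2.COLOR_BGR2HSV)
d=cv2.absdiff(T,cv2.imread('pics/s8.png')).max(2)
print('plug-like in side'); m=cv2.inRange(h,(0,0,120),(180,45,255))
for k in cv2.findContours(m[max(v-80,0):v+120,u-110:u+110],0,2)[0]:
    if cv2.contourArea(k)>40: print(cv2.contourArea(k),(np.array(cv2.boundingRect(k))+[u-110,max(v-80,0),0,0]),cv2.minAreaRect(k)[1:])
m=cv2.inRange(g,(0,0,120),(180,45,255))
print('wrist')
for k in cv2.findContours(m,0,2)[0]:
    if cv2.contourArea(k)>150: print(cv2.contourArea(k),cv2.boundingRect(k),cv2.minAreaRect(k)[1:])
```

```text
[ 0.6385106  -0.37570585  0.26028311] [ 0.60236247  1.06450371  0.30804716  0.72718548 -0.68085062  1.83427429
  0.82567716] [ 0.50228658  0.05356816 -2.75962686] [-1.13420613 -0.13100938 -0.0418747 ]
454 203
plug-like in side
59.5 [405 232  14   9] ((7.509344100952148, 13.472647666931152), 83.6598129272461)
86.5 [407 208  15  16] ((15.780752182006836, 11.378396034240723), 28.300756454467773)
584.5 [411 172  36  29] ((22.264556884765625, 30.083038330078125), 68.74949645996094)
86.5 [500 142  27  29] ((36.87818145751953, 9.219544410705566), 49.39870071411133)
1714.5 [509 123  55  43] ((42.0, 54.0), 90.0)
wrist
559.5 (359, 245, 25, 51) ((51.364627838134766, 16.801122665405273), 79.15969848632812)
535.0 (263, 245, 24, 51) ((16.32115936279297, 49.987728118896484), 11.560131072998047)
12322.0 (260, 72, 113, 144) ((142.34530639648438, 112.36090087890625), 88.15238952636719)
```

Request:
{"name": "send_rows", "arguments": {"series": [{"dx": 0,"dy": 0,"dz": 0,"rx": 0,"ry": -8,"rz": 0,"grip": 0},{"dx": 0,"dy": 0,"dz": 0,"rx": 0,"ry": -8,"rz": 0,"grip": 0},{"dx": 0,"dy": 0,"dz": 0,"rx": 0,"ry": -8,"rz": 0,"grip": 0},{"dx": 0,"dy": 0,"dz": 0,"rx": 0,"ry": -8,"rz": 0,"grip": 0},{"dx": 0,"dy": 0,"dz": 0,"rx": 0,"ry": -8,"rz": 0,"grip": 0},{"dx": 0,"dy": 0,"dz": 0,"rx": 0,"ry": -8,"rz": 0,"grip": 0},{"dx": 0,"dy": 0,"dz": 0,"rx": 0,"ry": -8,"rz": 0,"grip": 0},{"dx": 0,"dy": 0,"dz": 0,"rx": 0,"ry": -8,"rz": 0,"grip": 0}]}}

```text
time: 24.65
ee_pos: [0.6386, -0.3743, 0.2576]
eef_rot: [3.138, 0.508, 1.6]
ft_force: [0.7, 0.1, -4.9]
grip_width: 0.0266
finger_force: 78.2
```

Request:
{"name": "send_rows", "arguments": {"series": [{"dx": 0,"dy": 0,"dz": 0,"rx": 0,"ry": -8,"rz": 0,"grip": 0},{"dx": 0,"dy": 0,"dz": 0,"rx": 0,"ry": -8,"rz": 0,"grip": 0},{"dx": 0,"dy": 0,"dz": 0,"rx": 0,"ry": -8,"rz": 0,"grip": 0},{"dx": 0,"dy": 0,"dz": 0,"rx": 0,"ry": 0,"rz": 0,"grip": 0}]}}

```text
time: 25.05
ee_pos: [0.6396, -0.3684, 0.247]
eef_rot: [-3.12, 0.922, 1.626]
ft_force: [1.2, 1.4, -5.4]
grip_width: 0.0261
finger_force: 78.6
```

Run:
```python
from h import *
s=sensors.read_state(); print(s['ee_pos'],s['q'],s['ft_force']); R=Ro.from_euler('xyz',s['eef_rot']).as_matrix(); print(R.round(3))
T=snapshot('side')[:,:,::-1].copy(); cv2.imwrite('pics/s10.png',T); cs=cam('side'); u,v=proj(cs,s['ee_pos']).astype(int); print(u,v)
h=cv2.cvtColor(T,cv2.COLOR_BGR2HSV); m=cv2.inRange(h,(0,0,120),(180,45,255))
for k in cv2.findContours(m[max(v-80,0):v+120,u-110:u+110],0,2)[0]:
    if cv2.contourArea(k)>30: print(cv2.contourArea(k),(np.array(cv2.boundingRect(k))+[u-110,max(v-80,0),0,0]),cv2.minAreaRect(k)[1:])
w=snapshot('wrist')[:,:,::-1].copy(); cv2.imwrite('pics/w10.png',w)
g=cv2.cvtColor(w,cv2.COLOR_BGR2HSV); m=cv2.inRange(g,(0,0,120),(180,45,255)); print('wrist')
for k in cv2.findContours(m,0,2)[0]:
    if cv2.contourArea(k)>150: print(cv2.contourArea(k),cv2.boundingRect(k),cv2.minAreaRect(k)[1:])
```

```text
[ 0.63956486 -0.36841995  0.24702842] [-0.44637006  1.07633333  1.12567754  1.67519339 -0.05706559  0.50521809
  0.28460433] [ 1.21939457  1.40847658 -5.42137258]
[[-0.033  0.999  0.022]
 [ 0.603  0.038 -0.797]
 [-0.797 -0.013 -0.604]]
450 207
59.5 [404 233  14   8] ((13.096923828125, 6.5484619140625), 14.03624439239502)
633.5 [419 219  35  34] ((26.870054244995117, 31.11269760131836), 45.0)
87.5 [407 208  15  16] ((15.788434982299805, 10.875022888183594), 31.607501983642578)
34.5 [441 197  10  19] ((18.357141494750977, 7.6901535987854), 82.87498474121094)
88.5 [396 131  24  16] ((5.142079830169678, 26.601152420043945), 58.24052047729492)
77.5 [383 127  20  10] ((9.0, 19.0), 90.0)
wrist
15198.0 (38, 235, 221, 103) ((219.08815002441406, 102.27791595458984), 0.9877604246139526)
2639.0 (97, 181, 155, 27) ((154.08746337890625, 24.5390625), 1.1123994588851929)
628.5 (174, 141, 26, 36) ((22.94332504272461, 32.536006927490234), 8.53076457977295)
15882.5 (252, 0, 124, 215) ((212.72149658203125, 121.38688659667969), 87.95458984375)
```

```bash
cat >> h.py <<'E'
def puller_angle(img,save=None):
    "bar position from the plug blob in the side view (plane x of TCP); lean of puller from vertical in yz, deg (+: top leans to -y)"
    s=sensors.read_state(); cs=cam('side'); u,v=proj(cs,s['ee_pos']).astype(int); h=cv2.cvtColor(img,cv2.COLOR_BGR2HSV)
    m=cv2.inRange(h,(0,0,110),(180,50,255)); x0,y0=u-60,v-20
    k=max(cv2.findContours(m[y0:v+80,x0:u+60],0,2)[0],key=cv2.contourArea); r=cv2.boundingRect(k); c=np.array([x0+r[0]+r[2]/2,y0+r[1]+r[3]/2])
    t,d=ray(cs,c); p=t+d*(s['ee_pos'][0]-t[0])/d[0]
    R=Ro.from_euler('xyz',s['eef_rot']).as_matrix(); H=s['ee_pos']-0.0*R[:,2]; bar=p+[0,0,.0135]; q=H-bar
    return cv2.contourArea(k),r,c,p,np.linalg.norm(q),np.degrees(np.arctan2(-q[1],q[2]))
E
python3 - <<'E'
from h import *
print(puller_angle(cv2.imread('pics/s10.png')))
T=cv2.imread('pics/s10.png'); h=cv2.cvtColor(T,cv2.COLOR_BGR2HSV)
for r in range(190,262,3): print(r,' '.join('%3d'%k for k in h[r,405:470:3,2]))
E
```

```text
(636.5, (26, 33, 35, 35), array([436.5, 235.5]), array([ 0.63870721, -0.34860688,  0.16266247]), np.float64(0.08277358161802056), np.float64(18.117184815296362))
190  70  81  52  43  44  43  42  46  41 196  44  37  39  38  36  41  27 224 222 222 221 224
193 155  59  68  66  46  44  65  45  43  41  38  43 200  38  40  35 121 230 223 224 221 220
196 199 210 132  67  66  43  47  40  42  46  42  41 188 209  29  38  63  98 227 223 221 220
199 189 191 200 196  85  64  43  42  40  42  41  48 128 113  32  64 112  99  95 233 221 220
202 111 138 203 223 228 138  67  72  78  76  41  40  35 140  48  72  83  91  94 139 218 220
205 116 114 113 145 156 203 120 109  66  71  53  42  44 107 138  72  70  69  66 231 220 221
208 115 117 117 151 153 194 204 123 129  84  67  41  40  39 132  88  70  77  54 236 224 220
211 164 133 166 150 154 113 137 205 121 123 129  75  40  39  92 146  71  70  67  61 139 230
214 182 194 149 161 153 138 118 117 167 181 118 127  55 133 134  66  74  71  72  71  68  59
217 176 162 172 181 156 146 112 117 117 117 152 125 108  71  64  72  69  72  74  68  71  66
220 177 157 165 17
[... 569 characters left out ...]
 138 137 133 140 199 139 150 140 113 116 115 117 125 125
241 211 113 119 117 107 123 138 136 137 136 137 137 142 133 135 117 121 114 115 116 111 120
244  58 122 120 112 116 110 141 140 137 139 137 140 135 133 166 176 112 119 118 115 111 110
247  67  64  98 124 117 114 114 174 138 136 140 138 137 156 178 182 178 108 118 121 115 107
250  66  64  63  60 104 116 112 108 168 138 136 140 197 190 185 178 184 178 106 118 121 118
253  59  74  65  67  63  86 113 110 155 166 179 188 186 194 184 195 181 181 188 141 113 120
256  99  63  68  72  66  64  61  94 106 178 186 177 182 187 194 190 189 187 184 185 154 111
259 104  94 103  63  74  63  65  62  80 174 169 182 181 177 188 192 196 184 193 184 184 159
```

Request:
{"name": "send_rows", "arguments": {"series": [{"dx": 13,"dy": -1,"dz": -34,"rx": 0,"ry": 0,"rz": 0,"grip": 0},{"dx": 13,"dy": -1,"dz": -34,"rx": 0,"ry": 0,"rz": 0,"grip": 0},{"dx": 13,"dy": -1,"dz": -34,"rx": 0,"ry": 0,"rz": 0,"grip": 0},{"dx": 0,"dy": 0,"dz": 0,"rx": 0,"ry": -6,"rz": 0,"grip": 0},{"dx": 0,"dy": 0,"dz": 0,"rx": 0,"ry": -6,"rz": 0,"grip": 0},{"dx": 0,"dy": 0,"dz": 0,"rx": 0,"ry": -6,"rz": 0,"grip": 0},{"dx": 0,"dy": 0,"dz": 0,"rx": 0,"ry": 0,"rz": 0,"grip": 0},{"dx": 0,"dy": 0,"dz": 0,"rx": 0,"ry": 0,"rz": 0,"grip": 0}]}}

```text
time: 25.95
ee_pos: [0.6322, -0.2728, 0.2881]
eef_rot: [3.134, 1.234, 1.591]
ft_force: [0.6, -0.1, -2.0]
grip_width: 0.0264
finger_force: 78.7
```

Run:
```python
from h import *
s=sensors.read_state(); print(s['ee_pos'],s['q'],s['ft_force']); R=Ro.from_euler('xyz',s['eef_rot']).as_matrix(); print(R.round(3))
T=snapshot('side')[:,:,::-1].copy(); cv2.imwrite('pics/s11.png',T); print(puller_angle(T))
P=snapshot('top')[:,:,::-1].copy(); cv2.imwrite('pics/t11.png',P); u,v=proj(cam('top'),s['ee_pos']).astype(int); print('top',u,v)
h=cv2.cvtColor(P,cv2.COLOR_BGR2HSV)
for r in range(v-24,v+26,3): print(r,' '.join('%3d'%k for k in h[r,u-30:u+31:3,2]))
u,v=proj(cam('side'),s['ee_pos']).astype(int); print('side',u,v); h=cv2.cvtColor(T,cv2.COLOR_BGR2HSV)
for r in range(v-25,v+60,3): print(r,' '.join('%3d'%k for k in h[r,u-45:u+36:3,2]))
```

```text
[ 0.63222857 -0.27281658  0.28805379] [-0.72765063  1.27815076  1.30711049  1.74288079  0.09625562  0.57439583
 -0.03801332] [ 0.56531364 -0.08853357 -1.98538461]
[[-0.007  1.     0.027]
 [ 0.33   0.028 -0.944]
 [-0.944  0.003 -0.33 ]]
(819.0, (41, 33, 32, 56), array([413., 213.]), array([ 0.63205871, -0.27955423,  0.18726199]), np.float64(0.08854074883080972), np.float64(-4.141154108821305))
top 413 172
148  82  45  41  73 128 152 152 154 154 159 156 158 159 156 158 153 157 154 152 150 150
151  85  79  67  48  42  88 143 152 148 147 148 146 159 162 161 161 159 154 154 156 152
154  67  73  69  31  42  43  49 123 159 159 159 152 160 166 165 163 127 116  99  82  82
157  41  63 101  88  45  38  46  95 152 148 151 145 161 161 163 159  89  60  60  62  67
160  51  44  53  97  87  56  52  56  99  96 128 142 149 160 159 157  84  57  69  87  88
163  37  50  47  51  47  48  49  47  71  78  77  89 145 152 155 159 102  67  67  92  85
166  36  43  48  38  46  51  63  50  71  90  99 112 109 148 148 151 105  70  68  86  85
169  39  42  38  42  72  88 126 160 156  90  87 109  98 155 155 151 113  67 
[... 3364 characters left out ...]
 177 120 129  95  70  67  74
216 181 182 179 170 166 183 188 186 189 180 156 132 133 134 146 142 141 150 118 117 136 162 129 123 136  86  73
219 185 184 183 186 172 164 183 187 184 188 187 154 135 149 145 140 148 129 110 117 119 119 131 120 126 126 124
222 180 184 190 184 185 181 165 185 188 184 184 189 138 153 174 173 173 164 123 120 113 117 122 125 128 124 125
225 179 184 180 188 188 187 190 163 179 191 187 186 159 166 172 169 161 186 196 116 126 113 114 121 127 126 127
228 169 184 177 179 190 191 191 184 165 167 188 172 158 171 169 171 159 176 185 186 161 114 108 115 113 118 123
231 176 174 177 184 172 180 193 188 171 175 162 152 165 167 176 172 159 184 170 180 181 192 163 116 114 115 116
```

Run:
```python
from h import *
s=sensors.read_state(); cs=cam('side'); e=s['ee_pos']
t,d=ray(cs,(413.7,208.5)); p=t+d*(e[0]-t[0])/d[0]; b=p+[0,0,.0135]; q=e-b; print(p,np.linalg.norm(q),np.degrees(np.arctan2(-q[1],q[2])))
for z in(0,-.025,-.05,-.09): print(z,proj(cs,e+[0,0,z]))
# stem columns per row
h=cv2.cvtColor(cv2.imread('pics/s11.png'),cv2.COLOR_BGR2HSV)
for r in range(158,200,2): print(r,' '.join('%3d'%k for k in h[r,400:432,2]))
```

```text
[ 0.63204175 -0.27955547  0.19951049] 0.07663170724972387 -4.810761629391055
0 [416.99043871 172.33391794]
-0.025 [415.44659246 182.41717573]
-0.05 [413.94713577 192.21051379]
-0.09 [411.63566431 207.30732969]
158  57  51  47  44  45  48  43  33 200 249 213  92  44  49  54  46  53  46  42 204 230 222 221 220 222 222 218 219 219 220 223 222
160  60  58  53  49  47  48  42  44  43 106 153  62  37  47  36  82 152 119 154 235 231 227 225 221 223 224 220 219 219 219 222 221
162  57  53  49  51 139 110  48  42  45  44  39  46  45  38  49  50  74 152 120 112 101 121 137 182 220 228 225 222 222 222 220 223
164  50  50  48  39 167 207 151  72  58  38  43  43  48  90 104 111 114 113 114 115 108 108  98  89  70 119 226 225 225 223 221 222
166  50  47  47  38 103 131 165 191 162 139 144  59  58  69  69  76  79  85  78  77  75  82  82  77  65 114 228 227 222 222 221 221
168  43  45  42  46  46  52  98 133 147 181 159 111  69  68  72  72  76  75  78  78  75  83  83  74  72 137 214 227 223 220 219 217
170  37  47  45  41  49  52  44  53  83 115 149 186 164  92  69  73  71  79  79  78  77  81  80  7
[... 1181 characters left out ...]
 102 179 199 230 225 224 220 219 223 221
190 160  92  58  65  67  70  72  73  81  91  82  70 100 144 153 119  75  70  75  72  71  70  70  64  57  76 140 183 212 232 228 224
192 208 210 215 160 103  62  61  66  68  67  68  65 128 144 144 133 109  70  69  71  71  71  72  72  72  65  67  63  56  77 134 186
194 191 194 202 208 216 217 172 159 153 154 185 125 137 142 146 210 219 186 120  71  69  69  74  75  72  72  73  70  69  66  65  66
196 196 179 162 153 142 140 184 181 209 212 220 143 138 141 168 202 205 217 148 126 105  78  75  73  74  75  72  77  78  72  71  69
198 118 136 138 138 141 139 136 137 138 135 140 132 146 137 151 192 215 183 178 147 146 138 108  85  77  79  77  74  75  68  75  73
```

The arm can raise the puller. Last time the fingers closed along the direction the puller leans, so a finger probably dragged it over. They now close along x, across that direction. I'll lean the puller gently about 25° towards -y within the slot's play, set the plug on its bottom, and let go with the puller already at rest.

Request:
{"name": "send_rows", "arguments": {"series": [{"dx": 0,"dy": 0,"dz": 0,"rx": 0,"ry": 8,"rz": 0,"grip": 0},{"dx": 0,"dy": 0,"dz": 0,"rx": 0,"ry": 8,"rz": 0,"grip": 0},{"dx": 0,"dy": 0,"dz": 0,"rx": 0,"ry": 6,"rz": 0,"grip": 0},{"dx": 20,"dy": 0,"dz": 22.5,"rx": 0,"ry": 0,"rz": 0,"grip": 0},{"dx": 20,"dy": 0,"dz": 22.5,"rx": 0,"ry": 0,"rz": 0,"grip": 0},{"dx": 20,"dy": 0,"dz": 22.5,"rx": 0,"ry": 0,"rz": 0,"grip": 0},{"dx": 20,"dy": 0,"dz": 22.5,"rx": 0,"ry": 0,"rz": 0,"grip": 0},{"dx": 0,"dy": 0,"dz": 0,"rx": 0,"ry": 0,"rz": 0,"grip": 0}]}}

```text
time: 26.85
ee_pos: [0.6306, -0.2873, 0.1653]
eef_rot: [-3.137, 0.852, 1.601]
ft_force: [-0.8, -0.1, -4.1]
grip_width: 0.0263
finger_force: 79.1
```

Run:
```python
from h import *
s=sensors.read_state(); print(s['ee_pos'],s['q'],s['ft_force']); R=Ro.from_euler('xyz',s['eef_rot']).as_matrix(); print(R.round(3))
T=snapshot('side')[:,:,::-1].copy(); cv2.imwrite('pics/s12.png',T); print(puller_angle(T))
h=cv2.cvtColor(T,cv2.COLOR_BGR2HSV); u,v=proj(cam('side'),s['ee_pos']).astype(int); print(u,v)
for r in range(v,v+66,3): print(r,' '.join('%3d'%k for k in h[r,u-60:u+31:3,2]))
```

```text
[ 0.63060548 -0.28725271  0.16531723] [-0.52069385  1.10940186  1.00741755  1.74224376 -0.02230653  0.48989034
  0.10047554] [-0.76994643 -0.10245061 -4.13359643]
[[-0.02   1.     0.018]
 [ 0.658  0.027 -0.752]
 [-0.752 -0.003 -0.659]]
(592.5, (32, 25, 34, 35), array([403. , 243.5]), array([ 0.63178781, -0.26383366,  0.08977039]), np.float64(0.06899198988833201), np.float64(20.230135710992098))
413 222
222  85 176 181 168 174 178 179 180 184 179 183 180 162 180 186 184  56  39  36 149  67  73  73 104 121 115 109 118 118 121 126
225 113 181 178 175 167 174 174 179 176 185 183 185 184 160 178 185 196  41  47 125  84  70  74 188 192 114 123 110 113 120 124
228 187 191 187 179 175 175 166 178 175 175 186 188 186 179 162 165 188  85  95 129  98  70 160 172 179 183 160 112 107 114 112
231 197 191 191 193 177 176 174 173 178 180 172 176 190 183 170 171 161 158  90  61 126 169 156 180 170 173 176 188 160 113 108
234 183 195 193 187 194 180 179 176 173 167 184 176 167 175 178 177 182 152 124 148 160 170 167 178 177 172 169 182 181 199 114
237 197 186 192 196 187 190 188 175 177 172 174 178 18
[... 1421 characters left out ...]
  94  97  95  97  95  95  96  96  97  81  59  72  90  63 185
273 195 185 117  61  66  65  60 105  98  99  97 100  96  99  98  97  94  95  96  93  97  94  90  95  98  96 103  64  66  61 170
276 189 193 111 118  83  67  70  62  97 100  95  99 100  98  98  98  99  96  96  96  94  96  95  99 102  75  64  65  58  92 172
279 188 197 198 111 114 106  64  69  63  89 100  99  96  97  98  98  97  98  96  96  97  96  99  94  64  69  67  69 116 108 146
282 190 184 193 191 156 117 119  65  66  68  65 100 100  94  97  95  97  98  97  96  99  67  64  63  66  74  97 115 110 112 111
285 189 191 189 195 193 156 113 123  63  67  67  60 103  97  97  94  98  97  86  83  63  67  67  65  92 124 106 110 117 107 105
```

Request:
{"name": "send_rows", "arguments": {"series": [{"dx": 15,"dy": 0,"dz": 13.2,"rx": 0,"ry": 0,"rz": 0,"grip": 0},{"dx": 11.3,"dy": 0,"dz": 9.9,"rx": 0,"ry": 0,"rz": 0,"grip": 0},{"dx": 7.5,"dy": 0,"dz": 6.6,"rx": 0,"ry": 0,"rz": 0,"grip": 0},{"dx": 3.8,"dy": 0,"dz": 3.3,"rx": 0,"ry": 0,"rz": 0,"grip": 0},{"dx": 0,"dy": 0,"dz": 0,"rx": 0,"ry": 0,"rz": 0,"grip": 0}]}}

```text
time: 27.4
ee_pos: [0.6327, -0.2865, 0.1163]
eef_rot: [-3.139, 0.855, 1.604]
ft_force: [-1.1, -0.2, -2.3]
grip_width: 0.0265
finger_force: 79.1
```

Request:
{"name": "send_rows", "arguments": {"series": [{"dx": 3.8,"dy": 0,"dz": 3.3,"rx": 0,"ry": 0,"rz": 0,"grip": 0},{"dx": 2.3,"dy": 0,"dz": 2,"rx": 0,"ry": 0,"rz": 0,"grip": 0},{"dx": 0,"dy": 0,"dz": 0,"rx": 0,"ry": 0,"rz": 0,"grip": 0}]}}

```text
time: 27.7
ee_pos: [0.633, -0.2864, 0.1087]
eef_rot: [-3.141, 0.855, 1.602]
ft_force: [0.5, -0.7, -1.9]
grip_width: 0.0263
finger_force: 78.9
```

Request:
{"name": "send_rows", "arguments": {"series": [{"dx": 2.3,"dy": 0,"dz": 2,"rx": 0,"ry": 0,"rz": 0,"grip": 0},{"dx": 1.5,"dy": 0,"dz": 1.3,"rx": 0,"ry": 0,"rz": 0,"grip": 0},{"dx": 0,"dy": 0,"dz": 0,"rx": 0,"ry": 0,"rz": 0,"grip": 0}]}}

```text
time: 28.0
ee_pos: [0.6325, -0.2868, 0.1039]
eef_rot: [-3.14, 0.855, 1.602]
ft_force: [-0.5, -0.2, -0.6]
grip_width: 0.0265
finger_force: 79.4
```

Run:
```python
from h import *
s=sensors.read_state(); print(s['ee_pos'],s['ft_force'],s['ft_torque'])
T=snapshot('side')[:,:,::-1].copy(); cv2.imwrite('pics/s13.png',T); print(puller_angle(T))
h=cv2.cvtColor(T,cv2.COLOR_BGR2HSV); u,v=proj(cam('side'),s['ee_pos']).astype(int); print(u,v)
for r in range(v,v+60,2): print(r,' '.join('%3d'%k for k in h[r,u-50:u+26:2,2]))
c=cam('side')
for y in(-.24,-.284): print([proj(c,(x,y,z)).round() for x in(.61,.654) for z in(.004,.048)])
```

```text
[ 0.63247996 -0.28681615  0.10392484] [-0.47588443 -0.22806852 -0.6492956 ] [ 1.07802965  0.19242404 -0.09254833]
(512.0, (35, 27, 27, 29), array([398.5, 264.5]), array([ 0.63257578, -0.25867697,  0.01913444]), np.float64(0.07679535644721601), np.float64(21.53200948926178))
410 243
243 198 194 187 188 196 196 190 186 189 190 180 174 177 187 163 123  66  64  69  49  43  43  24 140  79  72  69  70  71  46 129 159 193 178 186 191 181 181
245 195 198 194 189 188 193 196 196 188 187 191 188 171 120  69  66  71  68  68  69  46  43  42 108 151  69  70  71  60  78 109 106 149 191 184 183 194 185
247 199 197 196 196 190 187 193 200 191 194 179 132  69  65  68  69  67  69  64  64  52  41  42  26 132  80  70  76 121 117 111 113 102 173 185 191 177 191
249 193 198 200 194 196 193 191 196 190 132  73  66  69  67  67  66  60  60  59  54  73  39  89 107 130  99  68  97 118 114 114 112 115  99 178 180 191 186
251 189 192 198 199 194 201 192 134  75  65  68  70  69  74  70  60  52  97 158 181 231 142 104 117  82  71  65  61  61  93 108 114 113 111 186 173 171 187
253 188 188 193 201 193 135  75  61  
[... 3332 characters left out ...]
66  65  72 102 119 121 119 127 124 114 117 121 109 147 182 177
297 177 195 198 181 185 185 181 196 194 187 180 184 119 122 120 106  61  60  60  70  64  67  76  90 110 110 112 117 119 116 119 121 120 106 153 191 180 179
299 173 179 192 198 182 181 186 182 197 195 187 179 184 152 115 119 116  64  68  71  63  72 107 124 115 110 106 111 115 121 121 115 162 196 182 188 189 183
301 170 170 181 193 199 183 182 188 177 195 191 187 182 183 165 117 120 120  76  77 101 120 124 123 123 119 109 107 110 115 117 159 197 195 197 190 194 196
[array([386., 268.]), array([388., 255.]), array([399., 262.]), array([401., 249.])]
[array([398., 278.]), array([400., 264.]), array([411., 271.]), array([413., 258.])]
```

The pixels match an upright plug at y from -0.24 to -0.284, so it stands on the tray's floor. I'll lower a little until the bar meets the hollow's floor, then lean further.

Request:
{"name": "send_rows", "arguments": {"series": [{"dx": 1.5,"dy": 0,"dz": 1.3,"rx": 0,"ry": 0,"rz": 0,"grip": 0},{"dx": 0,"dy": 0,"dz": 0,"rx": 0,"ry": 0,"rz": 0,"grip": 0}]}}

```text
time: 28.25
ee_pos: [0.6326, -0.2869, 0.1021]
eef_rot: [-3.141, 0.855, 1.602]
ft_force: [-1.8, -0.1, -1.0]
grip_width: 0.0263
finger_force: 79.5
```

Request:
{"name": "send_rows", "arguments": {"series": [{"dx": 1.5,"dy": 0,"dz": 1.3,"rx": 0,"ry": 0,"rz": 0,"grip": 0},{"dx": 0,"dy": 0,"dz": 0,"rx": 0,"ry": 0,"rz": 0,"grip": 0}]}}

```text
time: 28.45
ee_pos: [0.6328, -0.2866, 0.0999]
eef_rot: [-3.141, 0.855, 1.602]
ft_force: [-1.2, -0.3, -0.8]
grip_width: 0.0265
finger_force: 79.4
```

Request:
{"name": "send_rows", "arguments": {"series": [{"dx": 1.5,"dy": 0,"dz": 1.3,"rx": 0,"ry": 0,"rz": 0,"grip": 0},{"dx": 0,"dy": 0,"dz": 0,"rx": 0,"ry": 0,"rz": 0,"grip": 0}]}}

```text
time: 28.65
ee_pos: [0.633, -0.2869, 0.0983]
eef_rot: [3.141, 0.856, 1.602]
ft_force: [-1.3, 0.4, 1.8]
grip_width: 0.0265
finger_force: 79.5
```

Request:
{"name": "send_rows", "arguments": {"series": [{"dx": -1,"dy": 0,"dz": 2.8,"rx": 0,"ry": 2.5,"rz": 0,"grip": 0},{"dx": -1,"dy": 0,"dz": 2.8,"rx": 0,"ry": 2.5,"rz": 0,"grip": 0},{"dx": 0,"dy": 0,"dz": 0,"rx": 0,"ry": 0,"rz": 0,"grip": 0}]}}

```text
time: 28.95
ee_pos: [0.6329, -0.2942, 0.0975]
eef_rot: [3.138, 0.768, 1.596]
ft_force: [-0.4, -0.8, -0.1]
grip_width: 0.0267
finger_force: 78.8
```

Request:
{"name": "send_rows", "arguments": {"series": [{"dx": -1,"dy": 0,"dz": 2.8,"rx": 0,"ry": 2.5,"rz": 0,"grip": 0},{"dx": 0,"dy": 0,"dz": 0,"rx": 0,"ry": 0,"rz": 0,"grip": 0},{"dx": 0,"dy": 0,"dz": 0,"rx": 0,"ry": 0,"rz": 0,"grip": 0}]}}

```text
time: 29.25
ee_pos: [0.6333, -0.2946, 0.0942]
eef_rot: [3.141, 0.725, 1.602]
ft_force: [-0.6, -1.7, 2.2]
grip_width: 0.0262
finger_force: 78.8
```

Run:
```python
from h import *
s=sensors.read_state(); print(s['ee_pos'],s['ft_force'],s['ft_torque'])
T=snapshot('side')[:,:,::-1].copy(); cv2.imwrite('pics/s14.png',T)
h=cv2.cvtColor(T,cv2.COLOR_BGR2HSV)
for r in range(245,282,2): print(r,' '.join('%3d'%k for k in h[r,376:430:2,2]))
```

```text
[ 0.63328545 -0.29461212  0.09424768] [-0.56276327 -1.67810911  2.23906142] [ 0.06154779  0.1708401  -0.11160019]
245 190 185 188 184 169 119  72  63  66  70  68  66  42  43  45 106 152 115  64  77  80  94  87  80 148 191 184
247 193 195 179 131  68  66  70  67  70  68  61  65  58  41  40  32 135  84  68  72  78  80  78  98 105 172 186
249 188 132  69  62  66  67  71  64  61  63  61  52  97  36  42  42 105 152  70  68  75  67  37 125 116  99 178
251  69  65  68  68  69  74  74  63  57  50  88 180 227 128  37  40  57 139  64  65  69  77  91 115 112 111 184
253  70  68  68  65  77  63  60  43 158 182 229 213 217 233  36  33  57 126 115  67  63  59  86 107 111 110 100
255  65  69  66  64  64  56 129 227 219 216 178 126 196 223 160 129 130 109  83  60  61  65  64  60  94 106 106
257  69  66  66  67  60  58 126 193 219 214 221 172 119 210 122 104 153 178  54  72  67  67  64  64  59  84 108
259  65  67  65  67  64  58 130 125 164 219 216 220 199 120 136 229 222 228 162  55  64  64  64  59  62  61  60
261  66  65  66  59  61  75 134 128 131 146 220 214 219 227 128 212 195 139 135  79  62  6
[... 441 characters left out ...]
  96  96  97  96  96  81  59
271  99 101  99  99  98 101  77 137 134 133 132 131 148 145 145 144 145 153  93  95  95  94  96  93  95  98 100
273 100 101  99  99  98  99  83  64 130 135 131 139 145 145 143 146 134 101  96  96  96  96  97  94  98  95  96
275 100  99 100 101  95 100 100  62  55 121 134 142 148 151 136  85  57  63  78  95  96  97  98  95  96 100  94
277  62  95  99 100 101  99  99  87  61  57 116 157 123  86  57  60  61  65  61 101  97  94  95  98 102  82  62
279  65  62  89 100 100  98  99 101  62  63  60  58  61  62  62  62  62  64  61  81  97  98 101  94  61  67  64
281  70  63  63  77 105  98  99 100  84  61  65  63  63  59  64  63  66  66  63  59  88  71  69  61  66  67  71
```

Request:
{"name": "send_rows", "arguments": {"series": [{"dx": 0,"dy": 0,"dz": 0,"rx": 0,"ry": 0,"rz": 0,"grip": 38},{"dx": 0,"dy": 0,"dz": 0,"rx": 0,"ry": 0,"rz": 0,"grip": 45},{"dx": 0,"dy": 0,"dz": 0,"rx": 0,"ry": 0,"rz": 0,"grip": 60},{"dx": 0,"dy": 0,"dz": 0,"rx": 0,"ry": 0,"rz": 0,"grip": 80},{"dx": 0,"dy": 0,"dz": 0,"rx": 0,"ry": 0,"rz": 0,"grip": 80},{"dx": 0,"dy": 0,"dz": 0,"rx": 0,"ry": 0,"rz": 0,"grip": 80}]}}

```text
time: 29.9
ee_pos: [0.6332, -0.2947, 0.0944]
eef_rot: [3.142, 0.724, 1.602]
ft_force: [-0.1, 0.4, -0.3]
grip_width: 0.0682
finger_force: 0.0
```

Request:
{"name": "send_rows", "arguments": {"series": [{"dx": 0,"dy": 0,"dz": -20,"rx": 0,"ry": 0,"rz": 0,"grip": 80},{"dx": 0,"dy": 0,"dz": -30,"rx": 0,"ry": 0,"rz": 0,"grip": 80},{"dx": 0,"dy": 0,"dz": -30,"rx": 0,"ry": 0,"rz": 0,"grip": 80},{"dx": -20,"dy": 0,"dz": -35,"rx": 0,"ry": 0,"rz": 0,"grip": 80},{"dx": -30,"dy": 0,"dz": -35,"rx": 0,"ry": 0,"rz": 0,"grip": 80},{"dx": -30,"dy": 0,"dz": -35,"rx": 0,"ry": 0,"rz": 0,"grip": 80},{"dx": -30,"dy": 0,"dz": -35,"rx": 0,"ry": 0,"rz": 0,"grip": 80},{"dx": 0,"dy": 0,"dz": 0,"rx": 0,"ry": 0,"rz": 0,"grip": 80}]}}

```text
time: 30.7
ee_pos: [0.6335, -0.2328, 0.3409]
eef_rot: [3.125, 0.727, 1.592]
ft_force: [-1.2, -1.7, -0.6]
grip_width: 0.068
finger_force: 0.0
```

Run:
```python
from h import *
s=sensors.read_state(); print(s['ee_pos'],s['q'],s['grip_width']); print(Ro.from_euler('xyz',s['eef_rot']).as_matrix().round(3))
T=snapshot('side')[:,:,::-1].copy(); cv2.imwrite('pics/s15.png',T); P=snapshot('top')[:,:,::-1].copy(); cv2.imwrite('pics/t15.png',P)
h=cv2.cvtColor(T,cv2.COLOR_BGR2HSV)
for r in range(227,282,2): print(r,' '.join('%3d'%k for k in h[r,376:450:2,2]))
h=cv2.cvtColor(P,cv2.COLOR_BGR2HSV)
print('top'); 
for r in range(165,212,2): print(r,' '.join('%3d'%k for k in h[r,364:430:2,2]))
```

```text
[ 0.63347191 -0.23281421  0.34088263] [-0.58183873  0.79110327  1.0385148   1.5985197   0.05029422  0.84759274
  0.21306067] 0.0679738391717309
[[-0.016  0.999  0.03 ]
 [ 0.747  0.032 -0.664]
 [-0.664  0.012 -0.747]]
227 179 181 178 188 189 185 186 183 182 158 162 179 185 189 176 151 161 167 168 169 170 163 158 177 182 183 194 161 112 118 113 115 114 112 115 121 124
229 178 171 174 178 187 192 190 187 186 169 165 157 169 185 164 155 161 168 174 168 168 165 166 172 173 181 178 184 197 116 114 115 111 115 112 115 119
231 172 185 180 171 173 179 189 192 186 171 167 171 162 162 149 158 165 169 170 173 167 160 180 180 172 173 177 182 179 190 160 117 115 105 110 113 111
233 175 169 182 183 175 174 166 178 176 175 175 173 178 170 141 155 157 161 171 172 174 160 175 179 180 173 168 175 180 179 178 197 162 116 117 110 115
235 174 172 171 172 183 181 176 168 176 180 183 180 179 177 147 132 141 147 148 145 157 160 189 179 180 179 176 175 173 177 182 178 187 166 112 116 111
237 181 178 172 174 172 181 183 177 176 173 183 189 187 183 126 141 141 145 147 151 142 168 192 195 179 175 179 175 170 172
[... 5940 characters left out ...]
 109 135 121 119 109
203 150 103  70  65  63  62  82  82  85  84  84  89  88  84  86  87  86  83  87  84  88  83  82  83  79  90 101 112 113 155 164 161 156
205 155 105  70  60  62  64  85  86  91  83  90  87  87  86  85  85  85  81  89  87  86  88  84  89  77  84 107 111 115 154 169 170 163
207 161 111  71  60  62  59  81  88  88  86  85  87  86  85  88  86  83  88  86  84  87  83  85  84  79  89 103 108 118 160 167 172 169
209 164 115  72  64  67  68  81  87  87  92  91  92  88  86  81  81  79  86  85  85  80  77  74  79  77  75 102 108 112 140 162 163 167
211 157 117  71  71  76  81  80  81  81  79  85  86  87  84  81  87  87  87  88  87  89  89  89  88  90 101 103 105 105 122 156 159 157
```

The plug stayed upright and the puller leans in it inside the tray. The needle's swing since the start (about 218° anticlockwise) puts the plunger near its low spot, so the high spot is roughly 180° of turning away. Now the knob.

Request:
{"name": "send_rows", "arguments": {"series": [{"dx": 0,"dy": 0,"dz": 0,"rx": 0,"ry": 8.3,"rz": 0,"grip": 80},{"dx": 0,"dy": 0,"dz": 0,"rx": 0,"ry": 8.3,"rz": 0,"grip": 80},{"dx": 0,"dy": 0,"dz": 0,"rx": 0,"ry": 8.3,"rz": 0,"grip": 80},{"dx": 0,"dy": 0,"dz": 0,"rx": 0,"ry": 8.3,"rz": 0,"grip": 80},{"dx": 0,"dy": 0,"dz": 0,"rx": 0,"ry": 8.3,"rz": 0,"grip": 80},{"dx": 0,"dy": 0,"dz": 0,"rx": 0,"ry": 0,"rz": 0,"grip": 80}]}}

```text
time: 31.4
ee_pos: [0.628, -0.2392, 0.3319]
eef_rot: [-3.14, 0.001, 1.59]
ft_force: [-0.1, -1.3, -0.3]
grip_width: 0.0681
finger_force: 0.0
```

Request:
{"name": "send_rows", "arguments": {"series": [{"dx": 40,"dy": -22.5,"dz": 0,"rx": 0,"ry": 0,"rz": 0,"grip": 80},{"dx": 40,"dy": -22.5,"dz": 0,"rx": 0,"ry": 0,"rz": 0,"grip": 80},{"dx": 40,"dy": -22.5,"dz": 0,"rx": 0,"ry": 0,"rz": 0,"grip": 80},{"dx": 40,"dy": -22.5,"dz": 0,"rx": 0,"ry": 0,"rz": 0,"grip": 80},{"dx": 40,"dy": -22.5,"dz": 0,"rx": 0,"ry": 0,"rz": 0,"grip": 80},{"dx": 40,"dy": -22.5,"dz": 0,"rx": 0,"ry": 0,"rz": 0,"grip": 80},{"dx": 40,"dy": -22.5,"dz": 0,"rx": 0,"ry": 0,"rz": 0,"grip": 80}]}}

```text
time: 32.1
ee_pos: [0.4628, 0.0462, 0.3309]
eef_rot: [-3.139, 0.001, 1.604]
ft_force: [0.3, 2.0, 0.5]
grip_width: 0.0682
finger_force: 0.0
```

Request:
{"name": "send_rows", "arguments": {"series": [{"dx": 0,"dy": 0,"dz": 0,"rx": -7.5,"ry": 0,"rz": 0,"grip": 80},{"dx": 0,"dy": 0,"dz": 0,"rx": -7.5,"ry": 0,"rz": 0,"grip": 80},{"dx": 0,"dy": 0,"dz": 0,"rx": -7.5,"ry": 0,"rz": 0,"grip": 80},{"dx": 0,"dy": 0,"dz": 0,"rx": -7.5,"ry": 0,"rz": 0,"grip": 80},{"dx": 0,"dy": 0,"dz": 0,"rx": 0,"ry": 0,"rz": 0,"grip": 80}]}}

```text
time: 32.6
ee_pos: [0.4584, 0.0446, 0.3279]
eef_rot: [2.63, 0.001, 1.607]
ft_force: [-0.4, -0.4, -1.0]
grip_width: 0.0683
finger_force: 0.0
```

Run:
```python
from h import *
s=sensors.read_state(); print(s['ee_pos'],s['q']); print(Ro.from_euler('xyz',s['eef_rot']).as_matrix().round(3))
c=cam('wrist',s); np.save('w16cam.npy',np.array([c[0],c[1],np.tile(c[2],(3,1))])); w=snapshot('wrist')[:,:,::-1].copy(); cv2.imwrite('pics/w16.png',w)
K=np.array([.5244,.047,.188]); a=np.array([-.5,-.014,.866]); print('knob px',proj(c,K),proj(c,K+.016*a),proj(c,K-.016*a),'dial',proj(c,(.56,.255,.12)))
h=cv2.cvtColor(w,cv2.COLOR_BGR2HSV); u,v=proj(c,K+.016*a).astype(int)
for r in range(v-60,min(v+61,400),6): print(r,' '.join('%3d'%k for k in h[r,u-66:u+67:6,2]))
```

```text
[0.4584221  0.04458394 0.32786003] [-0.97217615  0.04624845  0.78929924  2.33059145  0.1614756   0.27571347
 -0.29917823]
[[-0.037  0.871  0.489]
 [ 0.999  0.032  0.017]
 [-0.001  0.49  -0.872]]
knob px [309.31658756 188.13736271] [308.34112453 193.01178838] [310.19482642 183.7487699 ] dial [315.08297558 -62.15772607]
133  77  80  79  82  80  81  81 124 121 122 124 124 122 168 126 127 126 126 123 177 160 179 186
139  80  82  82  81  81  79  82 122 124 124 126 123 122 159  95 120 119 116 114 119 127 187 184
145  81  82  80  78  80  79 126 123 125 125 125 107 122 173 113  75 130 130 128 120 109 103 183
151  81  80  80  81  80  82 124 123 124 126 178 178 179 128 135  77 130 130 105  68 116 118 121
157  81  80  78  79  82  77 121 121 122 177 184 152  96  93 181  70 130 131  83  57  96 112 116
163  80  81  80  78  77 122 122 122 121 164 132  23  32  29 124 123 123 125 126 125 128 126 128
169  81  79  81  80  79 117 124 123 139  42  23  35  36  37  24 100 113 113 115 114 114 111 111
175  79  80  81  78 105 119 124 123  90  33  28  31  37  32  35  25 111 110 112 114 111 107 112
181  83 102 
[... 535 characters left out ...]
 179 171 169 172 179 173 173
217 121 129 123 115 126 118 102 177 115 123 117 122 167 184 189 186 179 171 169 174 179 175 172
223 119 124 123 113 123 187 166 113 116 123 118 122 189 185 189 187 178 171 167 175 177 181 172
229 120 122 124 110 194 187 173 114 118 123 119 190 191 186 188 186 176 169 167 176 182 182 176
235 121 120 122 110 191 190 108 112 117 123 183 191 191 185 187 185 175 171 166 177 177 183 175
241 121 120 124 112 193 119 110 113 118 190 183 187 191 187 187 185 176 170 166 176 169 183 181
247 121 120 122 111 120 118 110 114 159 186 185 188 192 185 188 184 173 172 165 178 163 183 182
253 120 118 120 112 121 118 109 108 184 186 186 190 189 186 184 180 171 169 167 178 164 180 165
```

Run:
```python
from h import *
s=sensors.read_state(); c=cam('wrist',s); w=cv2.imread('pics/w16.png'); h=cv2.cvtColor(w,cv2.COLOR_BGR2HSV)
m=(h[150:225,270:350,2]<60).astype('uint8'); k=max(cv2.findContours(m,0,2)[0],key=cv2.contourArea); (x,y),r=cv2.minEnclosingCircle(k); mm=cv2.moments(k)
ctr=np.array([x+270,y+150]); cen=np.array([mm['m10']/mm['m00']+270,mm['m01']/mm['m00']+150]); print(ctr,r,cen,cv2.boundingRect(k))
a=np.array([-.5,-.014,.866]); a/=np.linalg.norm(a); K=np.array([.5244,.047,.188])
t,d=ray(c,cen); p=t+d*((K+.008*a-t)@a)/(d@a); K2=p-.008*a; print('knob',K2, K2+a*((K-K2)@a))
T=tri((c,cen),(cam('top'),(288,214)),(cam('side'),(298.3,170.7))); print('tri',T)
for k in(K2,): print(towards(k-.068*a,s), towards(k-(-.0)*a,s), 'final TCP', k-.008*a, towards(k-.008*a,s))
# needle in first top picture and now (upsampled dark pixels in dial)
for n in('top0','t6','t15'):
    P=cv2.cvtColor(cv2.imread(f'pics/{n}.png'),cv2.COLOR_BGR2GRAY)[185:219,200:234].astype(float); yy,xx=np.mgrid[185:219,200:234]
    rr=np.hypot(xx-216.7,yy-202); wgt=np.clip(190-P,0,None)*(rr<8); print(n,np.degrees(np.arctan2(-(wgt*(yy-202)).sum(),(wgt*(xx-216.7)).sum())),P[17].astype(int)[8:27])
```

```text
[313.08666611 185.95333481] 25.558067321777344 [312.53352034 185.88200094] (19, 11, 47, 51)
knob [0.53082696 0.05100278 0.19177543] [0.53082696 0.05100278 0.19177543]
tri [0.52671658 0.04800802 0.18941121]
[  3.71648251  -7.34439739 222.41233687] [  3.90120382  -7.97063851 154.4154715 ] final TCP [0.53482666 0.05111477 0.18484795] [  3.8794719   -7.89696309 162.41510272]
top0 110.32629962416165 [205 209 210 207 209 210 204 193 178 163 177 200 208 211 211 209 201 194
 188]
t6 -26.172719077723468 [196 199 202 200 201 200 195 183 168 140 134 161 180 198 202 200 195 188
 180]
t15 -25.236099036024264 [207 212 210 208 210 209 205 194 171 148 143 165 188 206 210 210 203 198
 188]
```

Request:
{"name": "send_rows", "arguments": {"series": [{"dx": 3.5,"dy": -6,"dz": 20,"rx": 0,"ry": 0,"rz": 0,"grip": 80},{"dx": 0,"dy": 0,"dz": 35,"rx": 0,"ry": 0,"rz": 0,"grip": 80},{"dx": 0,"dy": 0,"dz": 35,"rx": 0,"ry": 0,"rz": 0,"grip": 80},{"dx": 0,"dy": 0,"dz": 0,"rx": 0,"ry": 0,"rz": 0,"grip": 80}]}}

```text
time: 33.05
ee_pos: [0.4763, 0.0377, 0.3044]
eef_rot: [2.639, 0.045, 1.593]
ft_force: [-0.5, 0.2, 0.9]
grip_width: 0.0684
finger_force: 0.0
```

Run:
```python
from h import *
s=sensors.read_state(); print(s['ee_pos'],s['q']); print(Ro.from_euler('xyz',s['eef_rot']).as_matrix().round(3))
c=cam('wrist',s); w=snapshot('wrist')[:,:,::-1].copy(); cv2.imwrite('pics/w17.png',w)
K=np.array([.529,.0495,.19]); a=np.array([-.5,-.014,.866]); a/=np.linalg.norm(a)
h=cv2.cvtColor(w,cv2.COLOR_BGR2HSV); u,v=proj(c,K+.016*a).astype(int); print(u,v,proj(c,K),towards(K-.008*a,s))
for r in range(v-64,min(v+80,400),8): print(r,' '.join('%3d'%k for k in h[r,u-104:u+105:8,2]))
```

```text
[0.47629501 0.03771196 0.30436425] [-0.40986588  0.11957446  0.19110972  2.31805744  0.48409674  0.24751447
 -0.635426  ]
[[-0.022  0.876  0.482]
 [ 0.999  0.041 -0.029]
 [-0.045  0.481 -0.876]]
309 182 [311.18277187 176.86170383] [ 16.16332866  -8.18027834 133.19363735]
118  82  84  83  82  81  85  84  83  83  82 126 127 129 127 203 125 128 128 128 173 165 184 181 174 162 171 177
126  86  83  82  80  83  82  82  81  83 129 128 126 127 127 226 123  89 155 146 143 134 185 182 169 164 171 179
134  83  85  84  83  84  84  82  81  81 124 128 125 132 213 204 106  79 132 132  75 118 120 181 169 166 172 178
142  81  83  85  85  82  83  81  85 126 125 123 179 180 187 183 181  76 131  85  60 117 118 122 174 163 174 176
150  86  84  82  82  80  80  82  80 127 125 125  92  34  30 140 133 136 137 141 140 144 142 138 132 165 183 180
158  85  81  83  82  83  84  80 110 126 124 117  35  37  41  30  31 117 115 118 117 116 114 114 118 163 187 190
166  84  84  82  84  81  81  78 125 124 125  28  31  32  31  32  35 102 110 114 116 115 113 113 115 162 180 184
174  84  83  84  80 123  81  80 125 122 125 
[... 487 characters left out ...]
 183 176 174 161 187 172 174
214 120 116 117 127 119 123 122 126 188 190 123 129 124 195 182 195 189 184 181 179 184 182 174 158 185 181 180
222 188 181 185 128 119 122 123 199 190 117 124 126 171 193 182 193 189 175 176 179 178 188 178 160 184 186 176
230 190 177 185 124 121 122 123 196 121 117 122 119 195 192 183 194 191 175 177 181 171 187 186 172 181 185 171
238 188 178 186 126 122 122 122 126 123 118 121 193 196 194 185 192 192 176 174 182 160 184 169 178 172 177 165
246 190 177 122 124 125 122 159 127 123 108 190 189 197 196 185 191 192 171 170 182 159 164 170 187 171 165 167
254 120 114 180 181  38 157 121 126 122 168 186 190 196 197 188 188 191 170 172 181 164 171 167 191 193 180  38
```

Request:
{"name": "send_rows", "arguments": {"series": [{"dx": 3,"dy": 0,"dz": 0,"rx": 5,"ry": 2.5,"rz": 0,"grip": 80},{"dx": 3,"dy": 0.5,"dz": 15,"rx": 0,"ry": 0,"rz": 0,"grip": 80},{"dx": 3,"dy": 0.5,"dz": 15,"rx": 0,"ry": 0,"rz": 0,"grip": 80},{"dx": 3,"dy": 0.5,"dz": 15,"rx": 0,"ry": 0,"rz": 0,"grip": 80},{"dx": 0,"dy": 0.5,"dz": 15,"rx": 0,"ry": 0,"rz": 0,"grip": 80},{"dx": 0,"dy": 0,"dz": 0,"rx": 0,"ry": 0,"rz": 0,"grip": 80}]}}

```text
time: 33.7
ee_pos: [0.4997, 0.0442, 0.2551]
eef_rot: [2.698, 0.034, 1.602]
ft_force: [-0.2, -0.5, -0.3]
grip_width: 0.0681
finger_force: 0.0
```

Run:
```python
from h import *
s=sensors.read_state(); print(s['ee_pos'],s['q']); print(Ro.from_euler('xyz',s['eef_rot']).as_matrix().round(3))
c=cam('wrist',s); w=snapshot('wrist')[:,:,::-1].copy(); cv2.imwrite('pics/w18.png',w)
K=np.array([.529,.0495,.19]); a=np.array([-.5,-.014,.866]); a/=np.linalg.norm(a)
h=cv2.cvtColor(w,cv2.COLOR_BGR2HSV); print(proj(c,K+.016*a),proj(c,K),towards(K-.008*a,s))
m=(h[90:235,250:380,2]<55).astype('uint8'); k=max(cv2.findContours(m,0,2)[0],key=cv2.contourArea); (x,y),r=cv2.minEnclosingCircle(k);mm=cv2.moments(k); cen=np.array([mm['m10']/mm['m00']+250,mm['m01']/mm['m00']+90]); print(x+250,y+90,r,cen,cv2.boundingRect(k))
t,d=ray(c,cen); p=t+d*((K+.010*a-t)@a)/(d@a); print('knob',p-.010*a)
```

```text
[0.49965692 0.04423146 0.25514466] [-0.06522699  0.2597696  -0.18942836  2.28518117  0.78225576  0.23695105
 -0.93058011]
[[-0.031  0.902  0.43 ]
 [ 0.999  0.043 -0.017]
 [-0.034  0.429 -0.903]]
[318.03211094 220.80475081] [320.52051381 211.28627042] [ 6.74381675 -0.58291799 79.30488122]
315.1918029785156 210.37049102783203 36.02436447143555 [316.07829408 207.99278591] (32, 86, 67, 59)
knob [0.52735274 0.05481193 0.1891348 ]
```

Request:
{"name": "send_rows", "arguments": {"series": [{"dx": 4,"dy": 0,"dz": 10,"rx": 0,"ry": 1,"rz": 0,"grip": 80},{"dx": 3,"dy": 0,"dz": 10,"rx": 0,"ry": 1,"rz": 0,"grip": 80},{"dx": 3,"dy": -1,"dz": 10,"rx": 0,"ry": 0,"rz": 0,"grip": 80},{"dx": 0,"dy": 0,"dz": 10,"rx": 0,"ry": 0,"rz": 0,"grip": 80},{"dx": 0,"dy": 0,"dz": 0,"rx": 0,"ry": 0,"rz": 0,"grip": 80}]}}

```text
time: 34.25
ee_pos: [0.5149, 0.0541, 0.2188]
eef_rot: [2.698, 0.003, 1.616]
ft_force: [-0.2, -0.5, 0.3]
grip_width: 0.0681
finger_force: 0.0
```

Run:
```python
from h import *
s=sensors.read_state(); print(s['ee_pos'],s['q']); print(Ro.from_euler('xyz',s['eef_rot']).as_matrix().round(3))
c=cam('wrist',s); w=snapshot('wrist')[:,:,::-1].copy(); cv2.imwrite('pics/w19.png',w)
K=np.array([.528,.053,.19]); a=np.array([-.5,-.014,.866]); a/=np.linalg.norm(a)
h=cv2.cvtColor(w,cv2.COLOR_BGR2HSV); print(proj(c,K+.016*a),proj(c,K),towards(K-.008*a,s))
for r in range(160,330,10): print(r,' '.join('%3d'%k for k in h[r,230:410:8,2]))
```

```text
[0.51494966 0.05407991 0.21880703] [ 0.10530835  0.3690358  -0.40675148  2.29308153  1.30425789  0.23983138
 -1.44374576]
[[-0.045  0.902  0.429]
 [ 0.999  0.042  0.017]
 [-0.003  0.429 -0.903]]
[318.36584151 265.74518908] [321.32064127 251.37478077] [-1.62365114e+00  2.19779053e-03  3.95722049e+01]
160  91  89  92  90  92  91  90 139 136 138 140 137 130 218 104 129 131 132 130 131 130 196 200
170  91  90  93  89  88  88  91 135 136 138 140 107 127 242 126 109  93 148 144 135 136 138 150
180  92  91  90  91  91  91 140 138 135 136 102 183 211 217 196  96 102 145 145  75 120 129 129
190  90  91  90  89  89  92 134 135 137 191 195 190 197 191 196 116 112 142  94  66  72 121 127
200  93  88  92  88  91 136 135 136 140 193 192  97  92 113 190 168 126  92  95  80  66  99 124
210  89  89  92  91  89 135 139 135 185 130 145 145 142 146 146 149 152 148 144 142 146 144 139
220  92 139  90  89 134 135 136 139  88  33  28  33  39  34 152 125 124 126 125 124 124 127 120
230 133 137 135  91 136 136  83  90  25  31  31  39  37  37  35  62 122 122 124 123 124 123 119
240 135 135 134  90 137  89  90  28  29  37  34  34  40  39  35  39 122 122 122 121 122 122 120
250 137 139  87  89  90  89  97  35  35  33  32  36  36  37  31  36 122 120 122 120 121 120 117
260  42  41 134 135 135 137  27  34  33  35  35  32  34  38  33  39 207 192 191 192 201 200 100
270  40  43 132 138 130 210  29  35  37  31  33  36  37  33  35  34 202 191 187 194 204 202  26
280  45  39 133 136 207 211 103  35  33  33  34  33  34  36  31  38 200 191 185 192 194 198  24
290  41  41 132 137 207 136 131  93  34  33  35  34  35  32  33 208 196 190 186 193 178 201  29
300  43  39 134 135 135 136 130 132 209  30  35  33  33  49 210 204 195 190 186 198 171 207  68
310  43 132 127 134 135 138 131 191 205 208 208 210 211 204 208 201 189 191 186 199 175 191 179
320  44 198 130 135 133 138 201 190 203 206 208 211 210 205 209 199 185 190 186 195 184 192 137
```

Request:
{"name": "send_rows", "arguments": {"series": [{"dx": -1,"dy": -1,"dz": 10,"rx": 0,"ry": 0,"rz": 0,"grip": 80},{"dx": 0,"dy": 0,"dz": 10,"rx": 0,"ry": 0,"rz": 0,"grip": 80},{"dx": 0,"dy": 0,"dz": 10,"rx": 0,"ry": 0,"rz": 0,"grip": 80},{"dx": 0,"dy": 0,"dz": 6,"rx": 0,"ry": 0,"rz": 0,"grip": 80},{"dx": 0,"dy": 0,"dz": 0,"rx": 0,"ry": 0,"rz": 0,"grip": 80}]}}

```text
time: 34.8
ee_pos: [0.5295, 0.0541, 0.1865]
eef_rot: [2.697, 0.002, 1.617]
ft_force: [-0.5, -0.5, -0.7]
grip_width: 0.0684
finger_force: 0.0
```

Run:
```python
from h import *
s=sensors.read_state(); print(s['ee_pos'],s['q']); print(Ro.from_euler('xyz',s['eef_rot']).as_matrix().round(3))
K=np.array([.528,.053,.19]); a=np.array([-.5,-.014,.866]); a/=np.linalg.norm(a); print(towards(K-.008*a,s), Ro.from_euler('xyz',s['eef_rot']).inv().apply(-a))
P=snapshot('top')[:,:,::-1].copy(); cv2.imwrite('pics/t20.png',P); g=cv2.cvtColor(P,cv2.COLOR_BGR2GRAY)
for r in range(190,216,2): print(r,' '.join('%3d'%k for k in g[r,204:230]))
```

```text
[0.52951871 0.05414224 0.18646529] [ 0.10412997  0.45661076 -0.4097543   2.29473225  1.66545101  0.25779858
 -1.7919061 ]
[[-0.046  0.902  0.43 ]
 [ 0.999  0.042  0.018]
 [-0.002  0.43  -0.903]]
[-1.13468608  0.73318253  4.11126352] [-0.00684798  0.07870254  0.99687462]
190 112 115 111 104 106 100 105 117 130 140 147 151 151 155 145 135 129 113 102  97  92  89  85  80  83  88
192 111 108 108 107 122 145 161 171 184 197 202 194 185 192 200 200 188 169 158 138 112  96  86  65  57  65
194 108 112 117 142 166 192 204 204 204 209 211 209 204 205 203 202 196 196 201 193 171 139 105  70  51  54
196 112 128 157 180 187 199 207 211 212 213 214 211 212 208 209 207 210 208 204 193 186 177 151 106  64  59
198 122 154 182 200 205 202 206 208 210 211 212 214 211 210 208 209 210 209 205 203 197 196 174 137  90  66
200 133 161 187 197 205 209 209 211 210 210 208 203 197 196 199 207 211 207 209 206 201 193 179 154 111  65
202 135 168 188 202 208 211 208 211 211 209 208 194 171 147 143 167 190 205 211 209 206 197 189 162 110  61
204 137 160 189 201 206 206 209 211 210 212 211 210 206 202 186 163 146 149 163 188 202 199 180 146  94  57
206 124 145 173 182 191 199 210 211 209 214 213 213 214 211 212 209 206 194 182 170 177 177 152 106  65  49
208 117 123 133 151 181 200 209 200 197 208 212 211 207 212 210 209 207 205 204 194 173 143 108  70  48  49
210 119 118 114 114 128 158 178 184 191 207 205 196 187 198 208 203 190 179 165 139 110  84  65  60  49  51
212 112 113 108  98  93  99 113 126 141 155 162 168 163 162 161 147 133 115  99  87  82  81  75  62  50  47
214 118 118 114 109 100  90  85  69  66  66  63  66  65  69  69  60  56  55  56  56  57  61  56  56  50  51
```

Request:
{"name": "send_rows", "arguments": {"series": [{"dx": -1,"dy": 0.5,"dz": 2,"rx": 0,"ry": 0,"rz": 0,"grip": 80},{"dx": 0,"dy": 0,"dz": 0,"rx": 0,"ry": 0,"rz": 0,"grip": 0},{"dx": 0,"dy": 0,"dz": 0,"rx": 0,"ry": 0,"rz": 0,"grip": 0},{"dx": 0,"dy": 0,"dz": 0,"rx": 0,"ry": 0,"rz": 0,"grip": 0},{"dx": 0,"dy": 0,"dz": 0,"rx": 0,"ry": 0,"rz": 0,"grip": 0},{"dx": 0,"dy": 0,"dz": 0,"rx": 0,"ry": 0,"rz": 0,"grip": 0}], "squeeze": 50}}

```text
time: 35.45
ee_pos: [0.5286, 0.0534, 0.1845]
eef_rot: [2.698, 0.0, 1.617]
ft_force: [-9.2, -0.1, 4.9]
grip_width: 0.0357
finger_force: 48.9
```

Request:
{"name": "send_rows", "arguments": {"series": [{"dx": 0,"dy": 0,"dz": 0,"rx": 0,"ry": -0.5,"rz": -6,"grip": 0},{"dx": 0,"dy": 0,"dz": 0,"rx": 0,"ry": -0.5,"rz": -6,"grip": 0},{"dx": 0,"dy": 0,"dz": 0,"rx": 0,"ry": -0.5,"rz": -6,"grip": 0},{"dx": 0,"dy": 0,"dz": 0,"rx": 0,"ry": -0.5,"rz": -6,"grip": 0},{"dx": 0,"dy": 0,"dz": 0,"rx": 0,"ry": -0.5,"rz": -6,"grip": 0},{"dx": 0,"dy": 0,"dz": 0,"rx": 0,"ry": 0,"rz": 0,"grip": 0}]}}

```text
time: 36.05
ee_pos: [0.5266, 0.0524, 0.1833]
eef_rot: [2.764, 0.255, 2.084]
ft_force: [-12.6, -2.6, 4.7]
grip_width: 0.0358
finger_force: 49.0
```

```bash
cat >> h.py <<'E'
def needle(name):
    P=snapshot('top')[:,:,::-1].copy(); cv2.imwrite(f'pics/{name}.png',P); g=cv2.cvtColor(P,cv2.COLOR_BGR2GRAY)[185:219,200:234].astype(float)
    yy,xx=np.mgrid[185:219,200:234]; w=np.clip(190-g,0,None)*(np.hypot(xx-216.7,yy-202)<8)
    return np.degrees(np.arctan2(-(w*(yy-202)).sum(),(w*(xx-216.7)).sum())),w.sum()
E
python3 - <<'E'
from h import *
s=sensors.read_state(); print(s['ee_pos'],s['q'],s['ft_force'],s['ft_torque'],s['grip_width']); print(needle('t21'))
a=np.array([-.5,-.014,.866]); print(Ro.from_euler('xyz',s['eef_rot']).inv().apply(-a), Ro.from_euler('xyz',s['eef_rot']).as_matrix().round(3))
E
```

```text
[0.52656737 0.05241127 0.18330304] [ 0.01506014  0.45453598 -0.33396068  2.30877789  1.71934419  0.28060061
 -1.35546098] [-12.58948899  -2.59716199   4.66872383] [-0.21309943  1.59929827 -0.05061182] 0.035805544656814035
(np.float64(-11.435406829686924), np.float64(665.0))
[-0.00710463  0.08030958  0.99682089] [[-0.475  0.764  0.437]
 [ 0.843  0.538 -0.023]
 [-0.253  0.357 -0.899]]
```

Request:
{"name": "send_rows", "arguments": {"series": [{"dx": 0,"dy": 0,"dz": 0,"rx": 0,"ry": -0.6,"rz": -7.5,"grip": 0},{"dx": 0,"dy": 0,"dz": 0,"rx": 0,"ry": -0.6,"rz": -7.5,"grip": 0},{"dx": 0,"dy": 0,"dz": 0,"rx": 0,"ry": -0.6,"rz": -7.5,"grip": 0},{"dx": 0,"dy": 0,"dz": 0,"rx": 0,"ry": -0.6,"rz": -7.5,"grip": 0},{"dx": 0,"dy": 0,"dz": 0,"rx": 0,"ry": -0.6,"rz": -7.5,"grip": 0},{"dx": 0,"dy": 0,"dz": 0,"rx": 0,"ry": -0.6,"rz": -7.5,"grip": 0},{"dx": 0,"dy": 0,"dz": 0,"rx": 0,"ry": -0.6,"rz": -7.5,"grip": 0},{"dx": 0,"dy": 0,"dz": 0,"rx": 0,"ry": -0.6,"rz": -7.5,"grip": 0}]}}

```text
time: 36.9
ee_pos: [0.5249, 0.0477, 0.1823]
eef_rot: [-3.05, 0.516, -3.091]
ft_force: [-14.0, -12.1, 3.4]
grip_width: 0.0357
finger_force: 49.1
```

Run:
```python
from h import *
s=sensors.read_state(); print(s['ee_pos'],s['q'],s['ft_force'],s['grip_width']); print(needle('t22'))
a=np.array([-.5,-.014,.866]); R=Ro.from_euler('xyz',s['eef_rot']); print(R.inv().apply(-a))
g=cv2.cvtColor(cv2.imread('pics/t22.png'),cv2.COLOR_BGR2GRAY)
for r in range(192,213,2): print(r,' '.join('%3d'%k for k in g[r,204:230]))
x0=np.array([-.045,.999,-.002]); x=R.as_matrix()[:,0]; aa=-a/np.linalg.norm(a); print('turned',np.degrees(np.arctan2(np.cross(x0,x)@aa,x0@x-(x0@aa)*(x@aa))))
```

```text
[0.52492912 0.0477306  0.18226494] [-0.10307919  0.4579275  -0.22866522  2.3702556   2.0632935   0.347595
 -0.69941635] [-13.98366918 -12.10884904   3.44870981] 0.035732819806857496
(np.float64(-38.365812845950565), np.float64(609.0))
[-0.00732844  0.08067776  0.99678954]
192 110 109 108 108 121 146 162 174 184 196 202 194 183 195 202 200 189 175 163 138 115  96  85  68  59  61
194 110 108 121 145 173 195 203 205 206 211 210 209 206 206 208 203 196 196 198 192 169 141 102  68  51  52
196 114 125 157 175 190 201 210 210 214 211 212 212 210 209 209 209 212 208 208 197 184 179 154 103  69  57
198 122 151 184 204 205 205 208 210 213 211 213 215 214 212 208 210 210 213 208 202 203 197 178 136  92  74
200 135 161 184 203 209 209 210 210 210 213 208 204 199 195 201 207 211 209 207 209 206 194 181 160 110  69
202 143 171 190 202 210 211 212 211 211 209 208 197 166 134 149 185 210 211 213 211 204 198 192 163 111  65
204 133 162 189 208 210 207 208 209 211 211 213 208 204 185 154 141 157 189 206 206 201 198 182 145  98  57
206 128 145 170 186 193 203 211 213 214 213 212 213 214 213 206 196 170 164 178 192 184 176 156 108  66  50
208 118 121 134 155 182 203 209 204 200 209 214 210 211 210 214 208 202 204 206 196 176 147 108  68  54  51
210 116 117 114 113 133 157 179 187 192 205 207 199 187 200 209 205 192 182 165 140 110  87  72  58  53  48
212 113 111 108  95  92 103 115 125 139 156 165 167 159 164 161 147 133 116 100  88  83  83  74  59  52  48
turned -90.22497363025043
```

Request:
{"name": "send_rows", "arguments": {"series": [{"dx": 2,"dy": -3,"dz": 0,"rx": 0,"ry": -0.6,"rz": -8,"grip": 0},{"dx": 0,"dy": 0,"dz": 0,"rx": 0,"ry": -0.6,"rz": -8,"grip": 0},{"dx": 0,"dy": 0,"dz": 0,"rx": 0,"ry": -0.6,"rz": -8,"grip": 0},{"dx": 0,"dy": 0,"dz": 0,"rx": 0,"ry": -0.6,"rz": -8,"grip": 0},{"dx": 0,"dy": 0,"dz": 0,"rx": 0,"ry": -0.6,"rz": -8,"grip": 0},{"dx": 0,"dy": 0,"dz": 0,"rx": 0,"ry": -0.6,"rz": -8,"grip": 0},{"dx": 0,"dy": 0,"dz": 0,"rx": 0,"ry": -0.6,"rz": -8,"grip": 0},{"dx": 0,"dy": 0,"dz": 0,"rx": 0,"ry": 0,"rz": 0,"grip": 0}]}}

```text
time: 37.75
ee_pos: [0.5273, 0.0438, 0.1836]
eef_rot: [-2.612, 0.27, -2.057]
ft_force: [-4.8, -13.4, 6.4]
grip_width: 0.0354
finger_force: 51.9
```

```bash
cat > st.py <<'E'
from h import *
import sys
s=sensors.read_state(); print(s['time'],s['ee_pos'],s['q'],s['ft_force'],s['grip_width']); print(needle(sys.argv[1]))
a=np.array([-.5,-.014,.866]); R=Ro.from_euler('xyz',s['eef_rot']); print(R.inv().apply(-a),'F tool',R.inv().apply(s['ft_force']))
x0=np.array([-.045,.999,-.002]); x=R.as_matrix()[:,0]; aa=-a/np.linalg.norm(a); print('turned',np.degrees(np.arctan2(np.cross(x0,x)@aa,x0@x-(x0@aa)*(x@aa))))
E
python3 st.py t23
```

```text
37.75 [0.52730111 0.04381867 0.18363272] [-0.14358685  0.46465558 -0.13288219  2.43050475  2.51074083  0.3905711
 -0.14465261] [ -4.75904272 -13.40740284   6.3982373 ] 0.035383953857372835
(np.float64(-127.63289725773109), np.float64(992.0))
[-0.00636873  0.07899968  0.99693053] F tool [11.86201307 -6.78953051 -7.51926197]
turned -146.14164399739255
```

Request:
{"name": "send_rows", "arguments": {"series": [{"dx": 3,"dy": -2,"dz": 0,"rx": 0,"ry": -0.6,"rz": -8,"grip": 0},{"dx": 0,"dy": 0,"dz": 0,"rx": 0,"ry": -0.6,"rz": -8,"grip": 0},{"dx": 0,"dy": 0,"dz": 0,"rx": 0,"ry": -0.6,"rz": -8,"grip": 0},{"dx": 0,"dy": 0,"dz": 0,"rx": 0,"ry": -0.6,"rz": -8,"grip": 0},{"dx": 0,"dy": 0,"dz": 0,"rx": 0,"ry": -0.6,"rz": -8,"grip": 0},{"dx": 0,"dy": 0,"dz": 0,"rx": 0,"ry": 0,"rz": 0,"grip": 0}]}}

```text
time: 38.4
ee_pos: [0.5303, 0.0434, 0.1853]
eef_rot: [-2.542, -0.067, -1.434]
ft_force: [0.6, -7.6, 7.3]
grip_width: 0.0354
finger_force: 52.4
```

```bash
python3 st.py t24
```

```text
38.4 [0.53029516 0.04335357 0.18534492] [-0.15058643  0.46383708 -0.04863183  2.44253668  2.85213765  0.37750414
  0.27326089] [ 0.5707593  -7.56196386  7.32464805] 0.03537320554028572
(np.float64(-177.50606369006505), np.float64(707.0))
[-0.00364249  0.07956116  0.99689957] F tool [ 8.04297766 -3.45264487 -5.8778641 ]
turned 173.56298444360706
```

Request:
{"name": "send_rows", "arguments": {"series": [{"dx": 2,"dy": -1,"dz": 0,"rx": 0,"ry": -0.6,"rz": -8,"grip": 0},{"dx": 0,"dy": 0,"dz": 0,"rx": 0,"ry": -0.6,"rz": -8,"grip": 0},{"dx": 0,"dy": 0,"dz": 0,"rx": 0,"ry": -0.3,"rz": -4,"grip": 0},{"dx": 0,"dy": 0,"dz": 0,"rx": 0,"ry": 0,"rz": 0,"grip": 0}]}}

```text
time: 38.85
ee_pos: [0.5317, 0.044, 0.1862]
eef_rot: [-2.588, -0.235, -1.12]
ft_force: [2.0, -1.9, 6.7]
grip_width: 0.0357
finger_force: 52.8
```

```bash
python3 st.py t25
```

```text
38.85 [0.53172017 0.04399202 0.18617865] [-0.15460183  0.46055646 -0.00445693  2.43380203  3.02553034  0.35062555
  0.48113093] [ 2.00911714 -1.86764583  6.66605427] 0.03572955103553983
(np.float64(171.21755928333576), np.float64(528.0))
[-0.00201429  0.08005196  0.9968649 ] F tool [ 4.0380624  -3.94236444 -4.48472371]
turned 153.38681058550165
```

Request:
{"name": "send_rows", "arguments": {"series": [{"dx": 1,"dy": 0,"dz": 0,"rx": 0,"ry": -0.6,"rz": -7,"grip": 0},{"dx": 0,"dy": 0,"dz": 0,"rx": 0,"ry": -0.6,"rz": -7,"grip": 0},{"dx": 0,"dy": 0,"dz": 0,"rx": 0,"ry": 0,"rz": 0,"grip": 0}]}}

```text
time: 39.2
ee_pos: [0.5326, 0.0448, 0.1867]
eef_rot: [-2.653, -0.339, -0.884]
ft_force: [1.5, 2.5, 5.8]
grip_width: 0.0352
finger_force: 54.2
```

```bash
python3 st.py t26
```

```text
39.2 [0.53256124 0.04475939 0.18669338] [-0.1543677   0.45749097  0.02094953  2.42243977  3.15175914  0.32532853
  0.62297389] [1.51129909 2.49899901 5.77034619] 0.03524019544329979
(np.float64(167.6876266908023), np.float64(579.0))
[4.95582316e-04 8.20822681e-02 9.96701688e-01] F tool [ 1.00098587 -5.13819259 -3.797752  ]
turned 139.12840712751932
```

The needle has levelled off (182° → 171° → 168°) and a fit puts the peak at about 219–223° turned, against 221° now. I'll release and back off along the axis.

Request:
{"name": "send_rows", "arguments": {"series": [{"dx": 0,"dy": 0,"dz": 0,"rx": 0,"ry": 0,"rz": 0,"grip": 0},{"dx": 0,"dy": 0,"dz": 0,"rx": 0,"ry": 0,"rz": 0,"grip": 60},{"dx": 0,"dy": 0,"dz": 0,"rx": 0,"ry": 0,"rz": 0,"grip": 80},{"dx": 0,"dy": 0,"dz": 0,"rx": 0,"ry": 0,"rz": 0,"grip": 80},{"dx": 0,"dy": 0,"dz": 0,"rx": 0,"ry": 0,"rz": 0,"grip": 80},{"dx": 0,"dy": 0,"dz": -10,"rx": 0,"ry": 0,"rz": 0,"grip": 80},{"dx": 0,"dy": 0,"dz": -15,"rx": 0,"ry": 0,"rz": 0,"grip": 80},{"dx": 0,"dy": 0,"dz": -15,"rx": 0,"ry": 0,"rz": 0,"grip": 80}]}}

```text
time: 40.05
ee_pos: [0.5078, 0.0413, 0.2189]
eef_rot: [-2.657, -0.335, -0.887]
ft_force: [0.4, -0.6, -0.1]
grip_width: 0.0684
finger_force: 0.0
```

Request:
{"name": "send_rows", "arguments": {"series": [{"dx": 0,"dy": 0,"dz": -15,"rx": 0,"ry": 0,"rz": 0,"grip": 80},{"dx": 0,"dy": 0,"dz": -15,"rx": 0,"ry": 0,"rz": 0,"grip": 80},{"dx": 0,"dy": 0,"dz": 0,"rx": 0,"ry": 0,"rz": 0,"grip": 80},{"dx": 0,"dy": 0,"dz": 0,"rx": 0,"ry": 0,"rz": 0,"grip": 80}]}}

```text
time: 40.45
ee_pos: [0.4998, 0.0413, 0.2334]
eef_rot: [-2.651, -0.34, -0.885]
ft_force: [0.7, 1.2, -0.2]
grip_width: 0.068
finger_force: 0.0
```

```bash
python3 st.py t27
python3 - <<'E'
from h import *
T=snapshot('side')[:,:,::-1].copy(); cv2.imwrite('pics/s27.png',T); d=cv2.absdiff(T,cv2.imread('pics/s15.png')).max(2)
print('plug/tray region change',(d[240:300,370:450]>40).sum())
P=cv2.imread('pics/t27.png'); d=cv2.absdiff(P,cv2.imread('pics/top0.png')).max(2)
for n,(u,v) in dict(cone=(153,262),oil=(363,139),driver=(447,250)).items(): print(n,(d[v-15:v+15,u-15:u+15]>40).sum())
E
```

```text
40.45 [0.49976232 0.04127065 0.23341771] [-0.37936569  0.31971408  0.30756594  2.45511416  3.59748306  0.23390711
  0.17992357] [ 0.68121596  1.18661073 -0.23006446] 0.0679656988793651
(np.float64(167.8028175486062), np.float64(567.0))
[-2.25097005e-04  8.34782364e-02  9.96585838e-01] F tool [-0.53580755 -1.10213879  0.65056147]
turned 139.15903987709802
plug/tray region change 0
cone 0
oil 0
driver 0
```

```bash
python3 -c "
from bench import job
print(job.close_job())"
```

```text
the job is handed in; nothing more can be done
None
```

I handed the job in at about 40 s: the plug stands upright in the tray with the puller leaning in it, the needle shows the eccentric's high spot at the plunger, and the bystanders look unmoved. My first release tipped the plug over and I had to set it upright again; the judge's result was not shown.

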